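Chuck the countersink and offer the driver up to the bracket

TASK

The countersink has only been dropped loosely into the driver's open keyless chuck. While the driver is still fully down in its bit-change stand, turn the chuck sleeve clockwise (seen from the bit) to its stop so that the jaws clamp the countersink; then take the driver by its flat-sided body, draw it out of the stand and turn it level, and hold it up with the countersink pointing squarely at the hole in the upright face of the angle bracket, in line with the hole and about 3 cm short of the face, without ever touching the bracket with it. Finish like that: your program ends with the gripper still holding the driver still in the air.

Things in the scene. Friction and masses are not known exactly. Their poses are not given: they have to be found in the camera images.
- driver: Black straight hand driver, 0.5 kg, 172 mm long with its bit. Origin: middle of its butt; z runs along it to the bit. Bar 40 mm (x) by 36 mm (y), z = 0 to 106 mm: grip it across the flat sides y = +-18 mm. Then a 34 mm round collar to z = 118 mm and the steel chuck. In the stand z points up at 50 deg above level, the flat sides are upright, z = 0 to 55 mm is in the sheath, 55 to 106 mm is bare.
- driver_grip (a point): Point on the driver's axis at z = 80 mm of the driver: middle of its bare flat-sided part, within 10 mm of its centre of mass; axes as driver.
- sleeve (a joint): Angle (rad) of the chuck sleeve: 0 = jaws open; grows as the sleeve turns clockwise seen from the bit end (about the driver's -z); 1.3 = its stop, jaws hard on the shank. Starts between 0 and 0.25; the jaws meet the shank at about 1.08. Turning takes about 0.25 N m, rising to 0.32 N m as the jaws clamp; the sleeve stays where it is left.
- sleeve_mid (a point): Point on the driver's axis at z = 131 mm, in the middle of the dark steel chuck sleeve's ribbed cylinder, 39 mm in diameter, 22 mm long (z = 119 to 141 mm); in front the sleeve tapers to 28 mm at z = 150 mm. The bit's point is 41 mm further along the axis. Turns about the driver's z with the joint.
- countersink: Steel countersink bit, 53.5 mm long, 50 g: 10 mm shank 38 mm long, then a fluted head of 16.4 mm with a 90 deg point. Origin: centre of the shank's foot, z to the point. At the start it stands loose in the chuck, foot on the chuck's floor at z = 118 mm of the driver, up to 3 mm off the axis on the lower jaws; clamping centres it.
- countersink_tip (a point): The countersink's point, 53.5 mm from its origin along its z; clamped, it is at z = 172 mm of the driver.
- jaw0: One of the chuck's three coupled steel jaws, 24 mm long, at z = 130 to 154 mm of the driver, its tip just showing in front of the sleeve. At the stop each jaw presses with about 20 N. Not to be handled.
- stand: Fixed grey steel bit-change stand, foot 130 mm (x) by 92 mm. Origin: middle of the foot's underside. Its sheath (outside 50 by 46 mm, 55 mm deep, open at the upper end) leans 40 deg from vertical to the stand's -x: direction (-0.643, 0, 0.766) in its frame; mouth centre at (-5, 0, 70) mm. The driver slides in it with 1.2 mm play all round and cannot turn.
- stand_seat (a point): Middle of the sheath's floor, at (30, 0, 28) mm in the stand's frame: where the driver's butt rests.
- bracket: Fixed steel angle bracket: upright plate 90 mm wide, 170 mm high, 12 mm thick, foot 80 mm long and two gussets behind it. Origin: bottom of the plate's back face, mid width. The front face looks along the bracket's -x, at x = -12 mm; its only hole goes straight through along x.
- hole (a point): Centre of the bracket's 14 mm hole at the upright front face: 130 mm above the worktop, (-12, 0, 130) mm in the bracket's frame; axes as bracket, so the space in front of the hole is at its -x.

How it is judged:
By the outcome, as a careful person would: the job done as asked, in the order asked, and still so for the second after the job is handed in, while the arm keeps its last pose, push and grip.
It also fails if it takes over 61 s, if anything falls off the work surface, if the arm or the gripper's body presses on something with over 40 N, if the wrist force passes 120 N, or if a joint passes its speed limit or range.

ROBOT

A 7-joint arm with a two-finger parallel gripper is mounted at the origin on a cart in front of the work surface, level with it; the furniture and walls round the work are solid. World frame = base frame: x ahead of the robot, y to its left, z up, the work surface at z = 0. Lengths are in m, angles in rad, forces in N, time in s.
With the tool pointing down it reaches from about 0.425 to 0.825 m from the base axis. Payload 3.6 kg.
Tool frame: the origin (TCP) lies on the centre line of the jaws, within the pads' length; the fingertips stand 17 mm ahead of it and the grasp point (between the pads) lies 2 mm behind it (r.tips_ahead is the distance from the TCP to the fingertips, in m); z points along the fingers, y is the line along which they close (so a half turn about z gives the same grasp; the last joint's range is limited). The gripper opens to 93 mm and grips with 3 to 60 N. Pads are 15 mm wide; open, the fingers measure 128 mm over their backs; the gripper's body (75 mm by 188 mm) begins 65 mm behind the grasp point.
Start: joints at [1.103, 0.615, -0.013, 1.423, 0.008, 1.103, -0.04], TCP at [0.277, -0.588, 0.236] pointing down, gripper open.
Joint ranges: [-3.12, 3.12], [-0.3, 2.06], [-1.34, 1.32], [0.26, 2.42], [-1.36, 4.5], [0.01, 1.98], [-2.84, 2.84]. Speed limits (rad/s): [2.79, 2.79, 3.14, 3.14, 3.14, 3.14, 3.14].

INTERFACE

Orientations are given as [roll, pitch, yaw] about the fixed x, y, z axes, in that order (R = Rz(yaw) Ry(pitch) Rx(roll)).
In Python, from rig import r, cams gives the robot as it stands. The module is installed in compiled form; this text tells all that it offers.
- The arm moves only by the tool apply_moves, never from a script. Its argument "plan" is a list of rows, each a list of 3 entries, a list of its own where there are three numbers: the shift along the tool's x, y, z in mm, then the turn about the tool's z in rad, then the closure, from -1 (fully open) to 1 (shut). A call has 1 to 10 rows; each row shifts and turns the commanded pose from where the row before left it, along the tool's axes as they then stand; what a row does not reach is not made up. A row lasts 1/10 s, in which the tool goes at most 50 mm and 8.59 degrees, less where a joint would pass 70% of its speed; a pose out of reach is approached as far as the arm can. A call with a gripper value outside its range is refused whole. The fingers move at their own pace and stop on an object; "newtons" is the grip in N (left out, the last holds). Time passes only in rows, so rows that do not move let the fingers close. It gives the time, the measured TCP pose, the force, the opening and the grip force at its end, in the units of the state.
- r.read_state(): the state, without advancing time (a new reading comes with each control period).
- cams.grab_frame(name): name is "scene" or "top" or "wrist"; returns the picture (480x640x3 uint8, blue, green, red); there is no depth.
- cams.calibration(name): a dict with "camera_matrix" (3x3 intrinsics, pixels), "R" (3x3) and "t" (3): a world point X has camera coordinates R X + t. Camera axes: x right, y down, z forward; pixel columns grow to the right and rows downward; lengths in m; the calibration is good to about 2 mm. A picture is of the moment at which its call begins: read the wrist's pose just before it. calibration takes no time and is no camera call; for the wrist camera it gives the pose at the moment of the call.
- r.hand_in(): hands the job in; it is judged then, once.
The state is a dict: "time_s": time; "q": joint angles; "joint_vel": joint speeds; "joint_torque": joint torques, N m; "position": TCP position; "eef_rot": TCP orientation; "ft_force": force on the tool from outside, world axes, zero at the start; "wrist_torque": the same for the moment, N m; "gripper_width": opening from 0.0 (shut) to 1.0 (fully open); "finger_force": force on a finger pad.
Only numpy, scipy, OpenCV 4.12 (cv2) and the standard library are available. Lean on these libraries where they do the work, as an engineer would, in place of code of your own. Each camera call takes 0.05 s, during which the arm holds its last target. There are 200 camera calls.

## Working session

There is one attempt and no reset: what is moved stays moved. The work goes in short steps, Python scripts to look and compute and a tool call to move; the robot and the scene stay as the last step left them, time stands still between calls to the robot, and variables do not carry over. Pictures are saved under pics/ and viewed, at most 10 in all, crops included, and the job is handed in when it is done.

Besides the shell and the picture viewer there is one more tool, called after "Emit:" by a JSON object that holds its "op" and its "data". apply_moves: Moves the arm, as the interface text tells. Its arguments: {"type":"object","properties":{"plan":{"type":"array","items":{"type":"array"}},"newtons":{"type":"number"}},"required":["plan"]}

```bash
mkdir -p pics
python3 - <<'E'
from rig import r,cams
import cv2,numpy as np
s=r.read_state();print({k:np.round(v,3).tolist() for k,v in s.items()})
for n in("scene","top","wrist"):
    c=cams.calibration(n);print(n,np.round(c["camera_matrix"],1).tolist(),np.round(c["R"],3).tolist(),np.round(c["t"],3).tolist())
    cv2.imwrite(f"pics/{n}0.png",cams.grab_frame(n))
E
```

```text
{'time_s': 0.0, 'q': [1.103, 0.616, -0.013, 1.425, 0.008, 1.103, -0.04], 'joint_vel': [-0.0, 0.001, -0.001, -0.001, 0.001, -0.001, -0.0], 'joint_torque': [-0.0, -45.893, 0.209, -16.574, -0.061, 0.02, 0.0], 'position': [0.277, -0.587, 0.235], 'eef_rot': [-3.139, 0.0, 0.441], 'ft_force': [-0.558, -0.408, -0.326], 'wrist_torque': [0.017, -0.049, -0.017], 'finger_force': 0.0, 'gripper_width': 1.002}
scene [[559.7, 0.0, 321.4], [0.0, 559.7, 243.2], [0.0, 0.0, 1.0]] [[-0.75, -0.661, 0.007], [-0.307, 0.339, -0.889], [0.586, -0.669, -0.457]] [0.424, 0.279, 0.612]
top [[449.0, 0.0, 319.1], [0.0, 449.0, 237.6], [0.0, 0.0, 1.0]] [[0.011, -1.0, 0.019], [-0.99, -0.013, -0.139], [0.139, -0.017, -0.99]] [-0.002, 0.562, 0.912]
wrist [[388.7, 0.0, 318.2], [0.0, 388.7, 243.8], [0.0, 0.0, 1.0]] [[0.426, -0.905, -0.003], [-0.867, -0.409, 0.283], [-0.258, -0.118, -0.959]] [-0.649, -0.034, 0.393]
```

View pics/scene0.png

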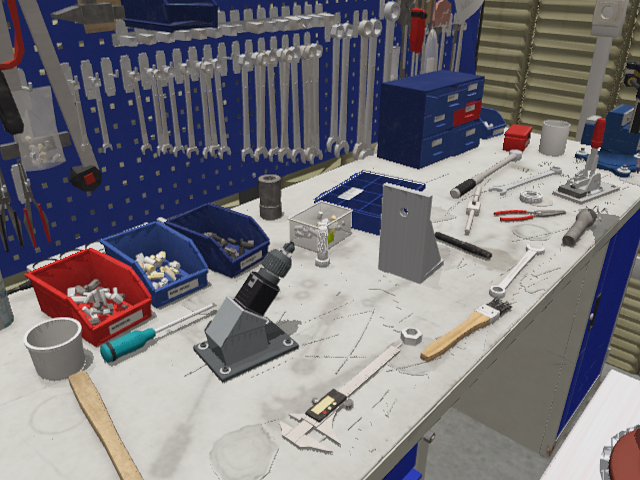

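View pics/top0.png

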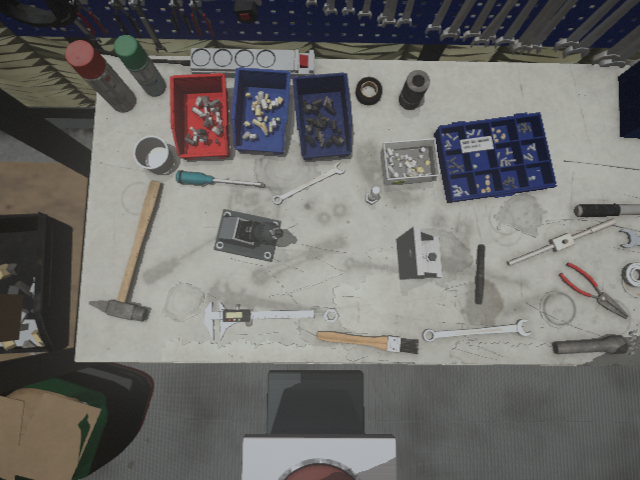

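The scene view shows the stand at about (247,340), with the driver's bit at (288,245), and the bracket plate at (405,230) with its hole at (404,212). In the top view the stand is at (250,233), leaning right, and the bracket is at (418,253) with its front face looking left.

```bash
python3 - <<'E'
import cv2,numpy as np
a=cv2.imread("pics/scene0.png");b=cv2.imread("pics/top0.png")
f=lambda i,x,y,w,h,k:cv2.resize(i[y:y+h,x:x+w],None,fx=k,fy=k,interpolation=cv2.INTER_CUBIC)
# crops of 100x75 *4 (top); scene 133x100*3
o=np.vstack([np.hstack([f(b,205,197,100,75,4),f(b,375,215,100,75,4)]),np.hstack([cv2.resize(f(a,185,230,133,150,2),(400,450))[:450],cv2.resize(f(a,360,172,100,112,4),(400,450))])])
cv2.imwrite("pics/c1.png",cv2.resize(o,(800,750))[:, :][:600])
cv2.imwrite("pics/c1.png",np.vstack([o[:300],cv2.resize(o[300:],(800,300))]))
E
python3 - <<'E'
import cv2,numpy as np
a=cv2.imread("pics/scene0.png");b=cv2.imread("pics/top0.png")
f=lambda i,x,y:cv2.resize(i[y:y+75,x:x+100],(400,300),interpolation=cv2.INTER_CUBIC)
g=lambda i,x,y:cv2.resize(i[y:y+100,x:x+133],(400,300),interpolation=cv2.INTER_CUBIC)
s=lambda x,y:cv2.resize(a[y:y+150,x:x+200],(400,300),interpolation=cv2.INTER_CUBIC)
cv2.imwrite("pics/c1.png",np.vstack([np.hstack([f(b,205,197),f(b,375,215)]),np.hstack([s(160,235),g(a,350,180)])]))
E
```

```text
(no output)
```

View pics/c1.png

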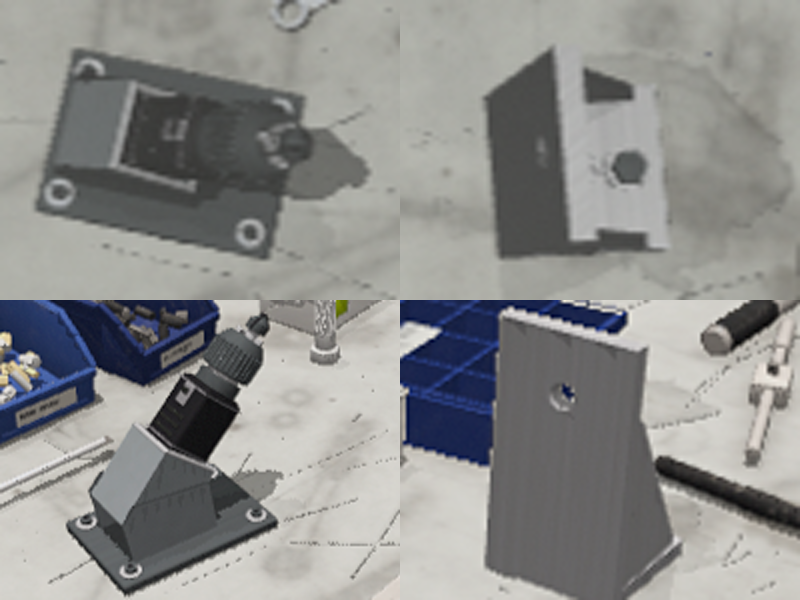

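The crops show the foot corners, the plate's edges, the hole and the bit point clearly. I'll convert their pixels to points.

```bash
cat > h.py <<'E'
import numpy as np
from rig import r,cams
def ray(c,p):
    K,R,t=[np.array(c[k],float) for k in("camera_matrix","R","t")]
    d=R.T@np.linalg.solve(K,[p[0],p[1],1]);return -R.T@t,d/np.linalg.norm(d)
def plane(c,p,z):
    o,d=ray(c,p);return o+d*(z-o[2])/d[2]
def tri(*cp):
    A=0;b=0
    for c,p in cp:
        o,d=ray(c,p);M=np.eye(3)-np.outer(d,d);A=A+M;b=b+M@o
    x=np.linalg.solve(A,b);return x,[round(1e3*np.linalg.norm(np.cross(x-ray(c,p)[0],ray(c,p)[1])),1) for c,p in cp]
def proj(c,X):
    x=np.array(c["R"])@X+np.array(c["t"]);x=np.array(c["camera_matrix"])@x;return x[:2]/x[2]
E
python3 - <<'E'
from h import *
T=cams.calibration("top");S=cams.calibration("scene")
ts=lambda u,v:(205+u/4-.4,197+v/4-.4); tb=lambda u,v:(375+(u-400)/4-.4,215+v/4-.4)
ss=lambda u,v:(160+u/2-.25,235+(v-300)/2-.25); sb=lambda u,v:(350+(u-400)/3-.33,180+(v-300)/3-.33)
np.set_printoptions(precision=4,suppress=True)
C=[plane(T,ts(*p),.008) for p in[(73,48),(305,97),(270,258),(37,211)]]
print("foot top",C,"mid",np.mean(C,0))
print("sizes",[np.linalg.norm(C[i]-C[i-1]) for i in range(4)])
d=(C[1]-C[0])+(C[2]-C[3]);print("lean yaw",np.degrees(np.arctan2(d[1],d[0])))
print("foot scene",[plane(S,ss(*p),.008) for p in[(67,520),(127,590),(277,515)]])
for a,b in[((37,211),(67,520)),((270,258),(277,515))][:0]:pass
print("tip",tri((T,ts(308,142)),(S,ss(265,316))))
print("hole",tri((T,tb(543,152)),(S,sb(564,397))))
P=[plane(T,tb(*p),.17) for p in[(555,45),(568,240)]];Q=[plane(T,tb(*p),0) for p in[(485,97),(498,257)]]
for A in(P,Q):
    e=A[1]-A[0];print(A,np.mean(A,0),np.linalg.norm(e),"yaw",np.degrees(np.arctan2(e[1],e[0])))
U=[plane(S,sb(*p),.17) for p in[(500,310),(645,352)]];e=U[1]-U[0];print(U,np.mean(U,0),np.linalg.norm(e),np.degrees(np.arctan2(e[1],e[0])))
E
```

```text
foot top [array([0.6283, 0.2169, 0.008 ]), array([0.6028, 0.0889, 0.008 ]), array([0.5139, 0.1058, 0.008 ]), array([0.5379, 0.2327, 0.008 ])] mid [0.5708 0.161  0.008 ]
sizes [np.float64(0.09176806899504068), np.float64(0.13053141095792117), np.float64(0.09044493757588108), np.float64(0.12913113669757847)]
lean yaw -101.00110246937687
foot scene [array([0.6303, 0.2153, 0.008 ]), array([0.537 , 0.2355, 0.008 ]), array([0.5181, 0.1065, 0.008 ])]
tip (array([0.5559, 0.0769, 0.1518]), [np.float64(0.1), np.float64(0.1)])
hole (array([ 0.523 , -0.1684,  0.1297]), [np.float64(0.0), np.float64(0.0)])
[array([ 0.5681, -0.1658,  0.17  ]), array([ 0.4787, -0.1701,  0.17  ])] [ 0.5234 -0.168   0.17  ] 0.08951168294897888 yaw -177.27440570539142
[array([ 0.5674, -0.1656,  0.    ]), array([ 0.4792, -0.1716,  0.    ])] [ 0.5233 -0.1686  0.    ] 0.08837980087866196 yaw -176.1212987930532
[array([ 0.5726, -0.1703,  0.17  ]), array([ 0.4755, -0.172 ,  0.17  ])] [ 0.5241 -0.1711  0.17  ] 0.09715746316090197 -178.98004062605756
```

Stand and bracket measurements agree with the sizes given: foot 130×91 mm, plate 89.5 mm wide, hole at a height of 129.7 mm. The driver leans along yaw −101°. The tool only turns about its own z, so I'll ratchet the sleeve with yaw strokes. Next I move over it with tool yaw 79°.

Emit:
{"op": "apply_moves", "data": {"plan": [[[0,0,-5],-0.134,-1],[[0,0,-5],-0.134,-1],[[0,0,-5],-0.134,-1],[[0,0,-5],-0.134,-1],[[0,0,-5],-0.134,-1],[[0,0,-5],-0.134,-1],[[0,0,-5],-0.134,-1],[[40,8,0],0,-1],[[40,8,0],0,-1],[[40,8,0],0,-1]]}}

```text
time_s: 1.15
position: [0.3239, -0.4732, 0.2702]
eef_rot: [-3.141, -0.001, 1.378]
ft_force: [0.1, -0.1, 0.4]
gripper_width: 1.0
finger_force: 0.0
```

Emit:
{"op": "apply_moves", "data": {"plan": [[[45,9,0],0,-1],[[45,9,0],0,-1],[[45,9,0],0,-1],[[45,9,0],0,-1],[[45,9,0],0,-1],[[45,9,0],0,-1],[[45,9,0],0,-1],[[45,9,0],0,-1],[[45,9,0],0,-1],[[45,9,0],0,-1]]}}

```text
time_s: 2.15
position: [0.4982, -0.0485, 0.2706]
eef_rot: [-3.142, 0.0, 1.378]
ft_force: [-0.1, 0.2, 0.1]
gripper_width: 1.0
finger_force: 0.0
```

Run:
```python
from h import *
import cv2,pickle
c=cams.calibration("wrist");cv2.imwrite("pics/w1.png",cams.grab_frame("wrist"));pickle.dump(c,open("w1.pkl","wb"))
```

Emit:
{"op": "apply_moves", "data": {"plan": [[[33,6,0],0,-1],[[33,6,0],0,-1],[[33,6,0],0,-1],[[33,6,0],0,-1],[[34,7,0],0,-1],[[0,0,0],0,-1],[[0,0,0],0,-1]]}}

```text
time_s: 2.9
position: [0.5597, 0.1071, 0.2701]
eef_rot: [-3.14, 0.001, 1.38]
ft_force: [-0.5, -0.5, -0.5]
gripper_width: 1.001
finger_force: 0.0
```

Run:
```python
from h import *
import cv2,pickle
c=cams.calibration("wrist");cv2.imwrite("pics/w2.png",cams.grab_frame("wrist"));pickle.dump(c,open("w2.pkl","wb"))
a=cv2.imread("pics/w1.png");b=cv2.imread("pics/w2.png")
cv2.imwrite("pics/w12.png",np.hstack([a[:,120:520],b[:,120:520]]))
print(r.read_state()["position"],r.read_state()["q"])
```

```text
[0.55975705 0.10566607 0.2701908 ] [ 0.04392674  0.48472282 -0.41973129  1.60290158  0.21568635  1.1016274
 -0.62397756]
```

View pics/w12.png

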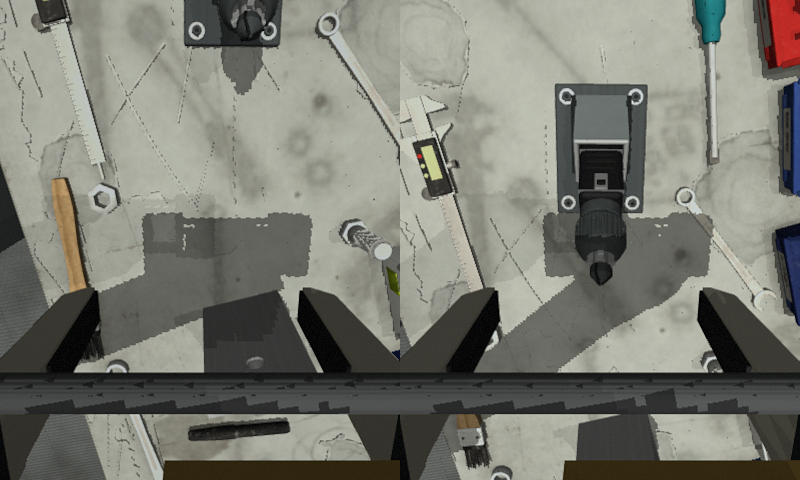

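The second wrist view shows the driver pointing straight down the image. The foot corners are at crop (556,84), (647,84), (645,212) and (557,212), the sleeve at (601,235), and the bit point at (600,284). In the first view the point is at (248,38).

Run:
```python
from h import *
import cv2,pickle
np.set_printoptions(precision=4,suppress=True)
c1,c2=[pickle.load(open(f"w{i}.pkl","rb")) for i in(1,2)]
w2=lambda u,v:(u-280,v)
C=[plane(c2,w2(*p),.008) for p in[(556,84),(647,84),(646,212),(556,212)]]
d=(C[3]-C[0])+(C[2]-C[1]);print("mid",np.mean(C,0),[np.linalg.norm(C[i]-C[i-1]) for i in range(4)],np.degrees(np.arctan2(d[1],d[0])))
print("tip",tri((c1,(368,38)),(c2,(320,284))))
L=np.array([np.cos(np.radians(-101)),np.sin(np.radians(-101)),0]);w=np.array([-L[1],L[0],0]);o=np.array([.571,.161,0])
for z,x in((172,0),(141,0),(131,19.5),(131,0),(106,0),(106,20),(55,0)):
    P=o+(-.03+z*.643e-3-x*.766e-3)*L+np.array([0,0,.028+z*.766e-3+x*.643e-3]);print(z,x,P,proj(c2,P)+[280,0],proj(c1,P)-[120,0])
# dark width of sleeve across rows
g=cv2.cvtColor(cv2.imread("pics/w2.png"),6)
for v in range(205,260,6):
    row=g[v,230:420];k=np.where(row<95)[0]+230;print(v,k.min(),k.max(),(k.min()+k.max())/2)
```

```text
mid [0.5725 0.162  0.008 ] [np.float64(0.12841882617530037), np.float64(0.08961332385978898), np.float64(0.12835574766069444), np.float64(0.09704857269212337)] -101.07218862903709
tip (array([0.5538, 0.0755, 0.1518]), [np.float64(0.4), np.float64(0.4)])
172 0 [0.5556 0.0819 0.1598] [600.3372 279.6033] [251.6221  22.8932]
141 0 [0.5594 0.1015 0.136 ] [600.2804 243.5646] [247.9387  -2.157 ]
131 19.5 [0.5635 0.1224 0.1409] [600.3635 217.4944] [250.1184 -44.283 ]
131 0 [0.5607 0.1078 0.1283] [600.2635 232.8132] [246.856   -9.5201]
106 0 [0.5637 0.1235 0.1092] [600.2238 207.584 ] [244.3439 -26.6037]
106 20 [0.5666 0.1386 0.1221] [600.3195 191.1679] [247.3464 -61.4925]
55 0 [0.57   0.1557 0.0701] [600.1526 162.4115] [239.9437 -56.5279]
205 278 362 320.0
211 278 409 343.5
217 264 415 339.5
223 264 419 341.5
229 264 346 305.0
235 263 346 304.5
241 265 346 305.5
247 265 404 334.5
253 264 411 337.5
259 284 411 347.5
```

The model and the image agree, with the sleeve axis at crop column 601 as predicted. I'll descend onto the sleeve, pre-rotated by −0.35 rad.

Emit:
{"op": "apply_moves", "data": {"plan": [[[1,1,29],-0.07,-1],[[0,0,29],-0.07,-1],[[0,0,29],-0.07,-1],[[0,0,29],-0.07,-1],[[0,0,28],-0.07,-1],[[0,0,0],0,-1],[[0,0,0],0,-0.3]], "newtons": 40}}

```text
time_s: 3.65
position: [0.5614, 0.1062, 0.127]
eef_rot: [-3.141, 0.001, 1.725]
ft_force: [0.5, 0.4, 1.1]
gripper_width: 0.956
finger_force: 0.0
```

Emit:
{"op": "apply_moves", "data": {"plan": [[[0,0,0],0,1],[[0,0,0],0,1],[[0,0,0],0,1],[[0,0,0],0,1],[[0,0,0],0,1]], "newtons": 40}}

```text
time_s: 4.15
position: [0.5614, 0.1079, 0.1271]
eef_rot: [3.141, 0.0, 1.729]
ft_force: [-0.3, 0.0, -0.1]
gripper_width: 0.537
finger_force: 0.0
```

Emit:
{"op": "apply_moves", "data": {"plan": [[[0,0,0],0,1],[[0,0,0],0,1],[[0,0,0],0,1],[[0,0,0],0.1,1],[[0,0,0],0.1,1]]}}

```text
time_s: 4.65
position: [0.5608, 0.1071, 0.1272]
eef_rot: [-3.141, 0.002, 1.528]
ft_force: [-1.4, -1.3, 4.1]
gripper_width: 0.419
finger_force: 40.0
```

Emit:
{"op": "apply_moves", "data": {"plan": [[[0,0,0],0.1,1],[[0,0,0],0.1,1],[[0,0,0],0.1,1],[[0,0,0],0.1,1],[[0,0,0],0.1,1],[[0,0,0],0,1]]}}

```text
time_s: 5.25
position: [0.5584, 0.1115, 0.1265]
eef_rot: [-3.136, 0.001, 1.039]
ft_force: [-2.3, 5.1, 3.6]
gripper_width: 0.412
finger_force: 45.9
```

Run:
```python
from h import *
import cv2
s=r.read_state();print(s["wrist_torque"],s["ft_force"],s["q"])
a=cams.grab_frame("wrist");b=cams.grab_frame("scene")
cv2.imwrite("pics/g1.png",np.hstack([cv2.resize(a[100:440,160:480],(400,425)),cv2.resize(b[205:375,170:330],(400,425))]))
```

```text
[1.31464717 1.79889833 1.40065117] [-2.32805083  5.0614234   3.6064675 ] [-0.07115138  0.63249452 -0.25623757  1.77721657  0.21352092  0.7634251
 -0.96753293]
```

View pics/g1.png

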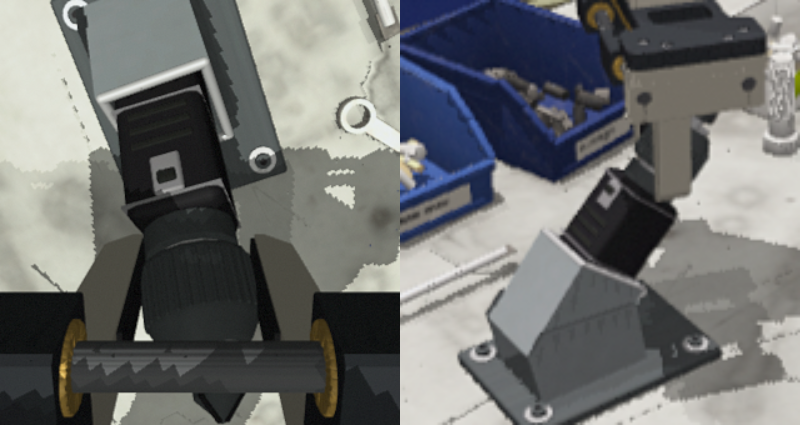

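The view shows the fingers clamped on the ribbed sleeve, with the driver still seated in the sheath. I'll ratchet on.

Emit:
{"op": "apply_moves", "data": {"plan": [[[0,0,0],0,-0.15],[[0,0,0],0,-0.15],[[0,0,0],-0.1,-0.15],[[0,0,0],-0.15,-0.15],[[0,0,0],-0.15,-0.15],[[0,0,0],-0.15,-0.15],[[0,0,0],-0.15,-0.15],[[0,0,0],0,1],[[0,0,0],0,1],[[0,0,0],0,1]]}}

```text
time_s: 6.35
position: [0.5624, 0.1062, 0.1267]
eef_rot: [3.14, 0.002, 1.725]
ft_force: [1.3, -2.0, 0.2]
gripper_width: 0.423
finger_force: 38.7
```

Run:
```python
from h import *
import cv2
s=r.read_state();print(s["wrist_torque"],s["position"],s["eef_rot"],s["gripper_width"],s["finger_force"])
cv2.imwrite("pics/s2a.png",cams.grab_frame("scene"));cv2.imwrite("pics/s2wa.png",cams.grab_frame("wrist"))
```

```text
[-0.44967176 -0.36279379 -0.09858166] [0.56236357 0.10615228 0.12667537] [3.13996888e+00 1.76606817e-03 1.72455654e+00] 0.4226060384612157 38.72771658701822
```

Emit:
{"op": "apply_moves", "data": {"plan": [[[0,0,0],0.1,1],[[0,0,0],0.1,1],[[0,0,0],0.1,1],[[0,0,0],0.1,1],[[0,0,0],0.1,1],[[0,0,0],0.1,1],[[0,0,0],0.1,1],[[0,0,0],0,1]]}}

```text
time_s: 7.25
position: [0.558, 0.1123, 0.126]
eef_rot: [-3.135, -0.0, 1.037]
ft_force: [-3.2, 5.9, -1.6]
gripper_width: 0.407
finger_force: 42.5
```

Run:
```python
from h import *
import cv2
s=r.read_state();print(s["wrist_torque"],s["position"],s["eef_rot"],s["gripper_width"],s["finger_force"])
cv2.imwrite("pics/s2wb.png",cams.grab_frame("wrist"))
a,b=[cv2.imread(f"pics/s2w{k}.png") for k in"ab"]
cv2.imwrite("pics/g2.png",np.hstack([cv2.resize(i[250:400,230:410],(400,333),interpolation=2) for i in(a,b)])*1)
```

```text
[1.77650587 1.80702775 1.03113237] [0.55798684 0.11232756 0.12602301] [-3.13486784e+00 -9.80536818e-06  1.03656683e+00] 0.4070315623453069 42.48813288128673
```

View pics/g2.png

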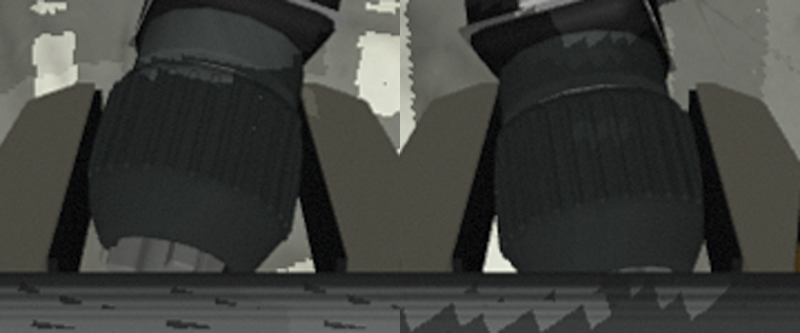

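Emit:
{"op": "apply_moves", "data": {"plan": [[[0,0,0],0,-0.15],[[0,0,0],0,-0.15],[[0,0,0],-0.1,-0.15],[[0,0,0],-0.15,-0.15],[[0,0,0],-0.15,-0.15],[[0,0,0],-0.15,-0.15],[[0,0,0],-0.15,-0.15],[[0,0,0],0,1],[[0,0,0],0,1],[[0,0,0],0,1]]}}

```text
time_s: 8.3
position: [0.5626, 0.1064, 0.1271]
eef_rot: [3.139, 0.002, 1.725]
ft_force: [0.5, -1.9, 0.7]
gripper_width: 0.433
finger_force: 38.6
```

```bash
cat > q.py <<'E'
from h import *
import sys
import cv2
np.set_printoptions(precision=3,suppress=True)
s=r.read_state();print(s["wrist_torque"],s["position"],s["eef_rot"][2],s["gripper_width"],s["finger_force"])
cv2.imwrite(f"pics/t{sys.argv[1]}.png",cams.grab_frame("wrist"))
E
python3 q.py 0
```

```text
[-0.405 -0.323 -0.13 ] [0.563 0.106 0.127] 1.7245581349856676 0.43338619856063604 38.62530681622388
```

Emit:
{"op": "apply_moves", "data": {"plan": [[[0,0,0],0.1,1],[[0,0,0],0.1,1]]}}

```text
time_s: 8.55
position: [0.5616, 0.1083, 0.1269]
eef_rot: [3.14, -0.001, 1.524]
ft_force: [0.5, 1.4, -2.6]
gripper_width: 0.4
finger_force: 38.7
```

```bash
python3 q.py 1
```

```text
[ 0.32  -0.085  0.037] [0.562 0.108 0.127] 1.5238954946781906 0.4001920279445062 38.67710369177896
```

Emit:
{"op": "apply_moves", "data": {"plan": [[[0,0,0],0.1,1]]}}

```text
time_s: 8.7
position: [0.5608, 0.1094, 0.1266]
eef_rot: [-3.141, -0.002, 1.43]
ft_force: [-1.1, 2.5, -0.3]
gripper_width: 0.399
finger_force: 38.4
```

```bash
python3 q.py 2
```

```text
[0.338 0.292 0.512] [0.561 0.109 0.127] 1.429750115982737 0.39858595619121934 38.44335760031754
```

Emit:
{"op": "apply_moves", "data": {"plan": [[[0,0,0],0.1,1]]}}

```text
time_s: 8.85
position: [0.5605, 0.1108, 0.1266]
eef_rot: [-3.14, -0.003, 1.333]
ft_force: [-1.5, 5.1, -1.0]
gripper_width: 0.388
finger_force: 40.0
```

```bash
python3 q.py 3
python3 - <<'E'
import cv2,numpy as np
I=[]
for k in range(4):
    g=cv2.imread(f"pics/t{k}.png",0)[255:375,235:405]
    I.append(cv2.resize(cv2.createCLAHE(6,(3,3)).apply(np.clip(g.astype(int)*3,0,255).astype(np.uint8)),(400,282),interpolation=2))
cv2.imwrite("pics/g3.png",np.vstack([np.hstack(I[:2]),np.hstack(I[2:])]))
E
```

```text
[1.012 0.423 0.636] [0.561 0.111 0.127] 1.3329001488776258 0.3876684466453412 40.01335526856707
```

View pics/g3.png

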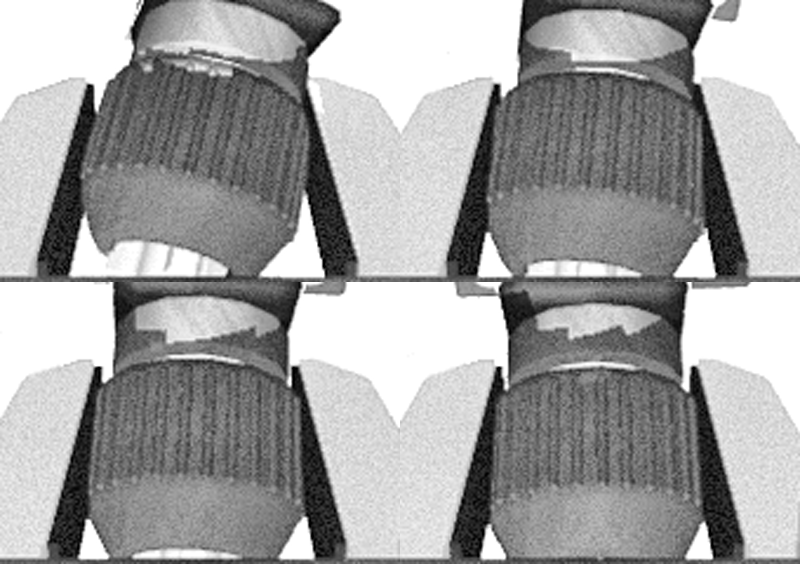

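The contrast-enhanced frames show the ribs clearly, about 20 across the visible half. I'll measure sleeve turn per stroke by sampling brightness along the ribbed cylinder's known circle and correlating frames.

```bash
cat > rib.py <<'E'
from h import *
import cv2
L=np.array([np.cos(np.radians(-101)),np.sin(np.radians(-101)),0]);Z=np.array([0,0,1.]);W=np.cross(Z,L)
a=.643*L+.766*Z;X=-.766*L+.643*Z   # upper side normal
o=np.array([.5715,.1612,.028])-.03*L
ph=np.radians(np.arange(-45,45.1,.25)) # angle about +a from the upper normal
Y=np.cross(a,X)
def prof(img,c):
    g=cv2.cvtColor(img,6).astype(np.float32);P=[]
    for z in np.arange(.126,.138,.001):
        uv=np.array([proj(c,o+z*a+.0195*(np.cos(p)*X+np.sin(p)*Y)) for p in ph],np.float32)
        P.append(cv2.remap(g,uv[:,:1],uv[:,1:],1)[:,0])
    p=np.mean(P,0);p=p-cv2.GaussianBlur(p[None],(0,0),14)[0];return p/(p.std()+1e-6)
def shift(p,q,m=22): # rotation of q against p in deg, +: about +a
    n=len(p);k=range(-m,m+1)
    c=[np.mean(p[max(0,-s):n-max(0,s)]*q[max(0,s):n-max(0,-s)]) for s in k];i=int(np.argmax(c));return k[i]*.25,round(float(c[i]),2)
E
python3 - <<'E'
from rib import *
import pickle
from scipy.spatial.transform import Rotation as Ro
c2=pickle.load(open("w2.pkl","rb"));R2,t2=np.array(c2["R"]),np.array(c2["t"])
def cal(pos,yaw):
    D=Ro.from_euler("z",yaw-1.38).as_matrix();p0=np.array([.5598,.1065,.2702])
    R=R2@D.T;C=np.array(pos)+D@(-R2.T@t2-p0);return dict(camera_matrix=c2["camera_matrix"],R=R,t=-R@C)
ps=[((.5626,.1064,.1271),1.7246),((.5616,.1083,.1269),1.5239),((.5608,.1094,.1266),1.4298),((.5605,.1108,.1266),1.3329)]
P=[prof(cv2.imread(f"pics/t{k}.png"),cal(*x)) for k,x in enumerate(ps)]
for i in range(3):print(shift(P[i],P[i+1]),shift(P[i],P[i+1],50))
f=np.abs(np.fft.rfft(P[2]));print("period deg",90.25/np.argmax(f))
np.save("p3.npy",P[3])
E
```

```text
(1.0, 0.81) (1.0, 0.81)
(1.5, 0.86) (1.5, 0.86)
(2.0, 0.88) (2.0, 0.88)
period deg 5.640625
```

Emit:
{"op": "apply_moves", "data": {"plan": [[[0,0,0],0.1,1]]}}

```text
time_s: 9.0
position: [0.5597, 0.1117, 0.1265]
eef_rot: [-3.138, -0.003, 1.235]
ft_force: [-1.4, 6.8, -0.6]
gripper_width: 0.389
finger_force: 41.4
```

```bash
cat > q2.py <<'E'
from rib import *
import sys
c=cams.calibration("wrist");i=cams.grab_frame("wrist");s=r.read_state()
p=prof(i,c);np.save(f"p{sys.argv[1]}.npy",p);print(shift(np.load(f"p{sys.argv[2]}.npy"),p),np.round(s["wrist_torque"],2))
E
python3 q2.py 4 3
```

```text
(2.25, 0.65) [1.23 0.73 0.56]
```

Emit:
{"op": "apply_moves", "data": {"plan": [[[0,0,0],0.1,1]]}}

```text
time_s: 9.15
position: [0.5586, 0.1124, 0.1265]
eef_rot: [-3.136, -0.002, 1.138]
ft_force: [-2.9, 5.4, 3.5]
gripper_width: 0.397
finger_force: 43.8
```

```bash
python3 q2.py 5 4
```

```text
(2.25, 0.83) [1.41 1.29 0.79]
```

Emit:
{"op": "apply_moves", "data": {"plan": [[[0,0,0],0.1,1]]}}

```text
time_s: 9.3
position: [0.5583, 0.1111, 0.1267]
eef_rot: [-3.136, 0.002, 1.04]
ft_force: [-2.5, 1.9, 4.5]
gripper_width: 0.406
finger_force: 42.2
```

```bash
python3 q2.py 6 5
```

```text
(-1.5, 0.81) [0.89 1.7  0.96]
```

The rib pitch is 5.6°. Resolving the aliasing gives about −3.5° per 0.1 rad and about 20° (0.36 rad) per stroke, so roughly 1.0–1.2 rad so far. I'll keep going, with a firmer grip.

Emit:
{"op": "apply_moves", "data": {"plan": [[[0,0,0],0,-0.15],[[0,0,0],0,-0.15],[[0,0,0],-0.1,-0.15],[[0,0,0],-0.15,-0.15],[[0,0,0],-0.15,-0.15],[[0,0,0],-0.15,-0.15],[[0,0,0],-0.15,-0.15],[[0,0,0],0,1],[[0,0,0],0,1],[[0,0,0],0,1]], "newtons": 50}}

```text
time_s: 10.35
position: [0.5626, 0.1062, 0.1268]
eef_rot: [3.139, 0.002, 1.725]
ft_force: [0.5, -2.3, -0.2]
gripper_width: 0.43
finger_force: 48.7
```

```bash
python3 q2.py 0 6
```

```text
(1.25, 0.28) [-0.46 -0.43 -0.06]
```

Emit:
{"op": "apply_moves", "data": {"plan": [[[0,0,0],0.1,1],[[0,0,0],0.05,1]]}}

```text
time_s: 10.6
position: [0.5596, 0.1061, 0.1271]
eef_rot: [-3.138, 0.005, 1.578]
ft_force: [-4.9, -4.2, 7.2]
gripper_width: 0.418
finger_force: 49.9
```

```bash
python3 q2.py 1 0
```

```text
(3.0, 0.47) [-0.83  1.22  0.64]
```

Emit:
{"op": "apply_moves", "data": {"plan": [[[0,0,0],0.1,1]]}}

```text
time_s: 10.75
position: [0.5593, 0.1062, 0.1271]
eef_rot: [-3.138, 0.005, 1.478]
ft_force: [-3.8, -2.9, 4.8]
gripper_width: 0.413
finger_force: 50.0
```

```bash
python3 q2.py 2 1
```

```text
(-1.75, 0.93) [-0.77  0.83  0.37]
```

Emit:
{"op": "apply_moves", "data": {"plan": [[[0,0,0],0.1,1]]}}

```text
time_s: 10.9
position: [0.5589, 0.1065, 0.1269]
eef_rot: [-3.137, 0.005, 1.379]
ft_force: [-4.3, -1.5, 4.3]
gripper_width: 0.413
finger_force: 50.0
```

```bash
python3 q2.py 3 2
```

```text
(-1.0, 0.91) [-0.7   1.22  0.44]
```

Emit:
{"op": "apply_moves", "data": {"plan": [[[0,0,0],0.1,1]]}}

```text
time_s: 11.05
position: [0.5582, 0.1072, 0.1268]
eef_rot: [-3.136, 0.005, 1.28]
ft_force: [-4.7, -1.0, 6.4]
gripper_width: 0.408
finger_force: 49.3
```

```bash
python3 q2.py 4 3
```

```text
(0.25, 0.82) [-0.38  1.61  0.59]
```

Emit:
{"op": "apply_moves", "data": {"plan": [[[0,0,0],0.1,1],[[0,0,0],0.1,1]]}}

```text
time_s: 11.3
position: [0.5576, 0.1091, 0.1266]
eef_rot: [-3.136, 0.004, 1.083]
ft_force: [-3.3, -1.8, 5.5]
gripper_width: 0.414
finger_force: 50.5
```

```bash
python3 q2.py 5 4
```

```text
(0.0, 0.75) [0.24 1.96 1.15]
```

Rotation has died out: 0° over the last 0.3 rad. I'll make one more stroke at 60 N to confirm the stop.

Emit:
{"op": "apply_moves", "data": {"plan": [[[0,0,0],0,-0.15],[[0,0,0],0,-0.15],[[0,0,0],-0.1,-0.15],[[0,0,0],-0.15,-0.15],[[0,0,0],-0.15,-0.15],[[0,0,0],-0.15,-0.15],[[0,0,0],-0.1,-0.15],[[0,0,0],0,1],[[0,0,0],0,1],[[0,0,0],0,1]], "newtons": 60}}

```text
time_s: 12.35
position: [0.5624, 0.1075, 0.1269]
eef_rot: [3.139, 0.0, 1.726]
ft_force: [0.1, -0.5, -1.0]
gripper_width: 0.423
finger_force: 57.1
```

```bash
python3 q2.py 0 5
```

```text
(2.5, 0.23) [-0.24 -0.52 -0.  ]
```

Emit:
{"op": "apply_moves", "data": {"plan": [[[0,0,0],0.1,1],[[0,0,0],0.05,1]]}}

```text
time_s: 12.6
position: [0.5601, 0.1073, 0.1274]
eef_rot: [-3.139, 0.003, 1.579]
ft_force: [-4.5, -2.1, 7.5]
gripper_width: 0.407
finger_force: 59.3
```

```bash
python3 q2.py 1 0
```

```text
(1.25, 0.72) [-0.68  0.66  0.46]
```

Emit:
{"op": "apply_moves", "data": {"plan": [[[0,0,0],0.1,1]]}}

```text
time_s: 12.75
position: [0.5602, 0.1064, 0.128]
eef_rot: [-3.14, 0.005, 1.481]
ft_force: [-2.5, -4.1, 9.0]
gripper_width: 0.402
finger_force: 60.1
```

```bash
python3 q2.py 2 1
```

```text
(-2.0, 0.94) [-0.84  0.57  0.46]
```

Emit:
{"op": "apply_moves", "data": {"plan": [[[0,0,0],0.1,1]]}}

```text
time_s: 12.9
position: [0.5605, 0.1065, 0.1283]
eef_rot: [3.141, 0.004, 1.383]
ft_force: [-5.2, -4.5, 12.5]
gripper_width: 0.406
finger_force: 60.5
```

```bash
python3 q2.py 3 2
```

```text
(-2.25, 0.9) [-0.85  0.58  0.87]
```

Emit:
{"op": "apply_moves", "data": {"plan": [[[0,0,0],0.1,1]]}}

```text
time_s: 13.05
position: [0.5608, 0.1082, 0.1284]
eef_rot: [3.14, 0.002, 1.285]
ft_force: [-3.4, -1.0, 8.3]
gripper_width: 0.402
finger_force: 61.8
```

```bash
python3 q2.py 4 3
```

```text
(0.25, 0.96) [-0.33  0.51  1.11]
```

Emit:
{"op": "apply_moves", "data": {"plan": [[[0,0,0],0.1,1],[[0,0,0],0,1],[[0,0,0],0,-1],[[0,0,0],0,-1],[[0,0,0],0,-1],[[0,0,0],0,-1],[[0,0,0],0,-1],[[0,0,0],0,-1]]}}

```text
time_s: 13.9
position: [0.5612, 0.1076, 0.1265]
eef_rot: [-3.141, 0.0, 1.178]
ft_force: [-0.6, -0.2, 0.7]
gripper_width: 0.872
finger_force: 0.0
```

```bash
python3 q2.py 5 4
python3 - <<'E'
from h import *
print(r.read_state()["position"],r.read_state()["eef_rot"])
E
```

```text
(2.5, 0.9) [-0.01 -0.1  -0.  ]
[0.56122432 0.10763558 0.12655786] [-3.14135904e+00  5.78655875e-05  1.17848874e+00]
```

Some of that may be the driver rocking in its sheath play. I'll compare open-gripper to open-gripper over one more full stroke at 60 N.

Emit:
{"op": "apply_moves", "data": {"plan": [[[0,0,0],-0.15,-0.15],[[0,0,0],-0.15,-0.15],[[0,0,0],-0.15,-0.15],[[0,0,0],-0.1,-0.15],[[0,0,0],0,1],[[0,0,0],0,1],[[0,0,0],0,1],[[0,0,0],0,1]]}}

```text
time_s: 14.75
position: [0.5619, 0.1079, 0.1269]
eef_rot: [3.14, -0.0, 1.728]
ft_force: [0.7, -0.5, -0.5]
gripper_width: 0.416
finger_force: 56.6
```

Emit:
{"op": "apply_moves", "data": {"plan": [[[0,0,0],0.1,1],[[0,0,0],0.1,1],[[0,0,0],0.1,1],[[0,0,0],0.1,1],[[0,0,0],0.15,1],[[0,0,0],0,1],[[0,0,0],0,-0.6],[[0,0,0],0,-0.6],[[0,0,0],0,-0.6],[[0,0,0],0,-0.6]]}}

```text
time_s: 15.75
position: [0.561, 0.1076, 0.1263]
eef_rot: [-3.141, 0.0, 1.178]
ft_force: [-0.7, -0.7, 0.4]
gripper_width: 0.704
finger_force: 0.0
```

```bash
python3 q2.py 6 5
```

```text
(-3.5, 0.89) [-0.01 -0.01 -0.04]
```

Emit:
{"op": "apply_moves", "data": {"plan": [[[0,0,0],-0.15,-0.15],[[0,0,0],-0.15,-0.15],[[0,0,0],-0.15,-0.15],[[0,0,0],-0.1,-0.15],[[0,0,0],0,1],[[0,0,0],0,1],[[0,0,0],0,1],[[0,0,0],0,1]]}}

```text
time_s: 16.6
position: [0.5621, 0.1078, 0.1268]
eef_rot: [3.14, -0.0, 1.727]
ft_force: [1.1, -0.6, -1.5]
gripper_width: 0.416
finger_force: 57.0
```

Emit:
{"op": "apply_moves", "data": {"plan": [[[0,0,0],0.1,1],[[0,0,0],0.1,1],[[0,0,0],0.1,1],[[0,0,0],0.1,1],[[0,0,0],0.15,1],[[0,0,0],0,1],[[0,0,0],0,-0.6],[[0,0,0],0,-0.6],[[0,0,0],0,-0.6],[[0,0,0],0,-0.6]]}}

```text
time_s: 17.6
position: [0.561, 0.1076, 0.1263]
eef_rot: [-3.141, 0.0, 1.178]
ft_force: [-0.9, 0.9, 0.1]
gripper_width: 0.707
finger_force: 0.0
```

```bash
python3 q2.py 7 6
```

```text
(5.5, 0.74) [-0.01 -0.03  0.05]
```

Run:
```python
from rib import *
for a,b in((4,5),(5,6),(6,7)):
    p,q=[np.load(f"p{k}.npy") for k in(a,b)];n=len(p)
    c={s*.25:np.mean(p[max(0,-s):n-max(0,s)]*q[max(0,s):n-max(0,-s)])/np.sqrt(np.mean(p[max(0,-s):n-max(0,s)]**2)*np.mean(q[max(0,s):n-max(0,-s)]**2)) for s in range(-120,121)}
    k=list(c);v=list(c.values());print(a,b,[(k[i],round(v[i],2)) for i in range(1,240) if v[i]>v[i-1] and v[i]>v[i+1] and v[i]>.6])
cv2.imwrite("pics/w7.png",cams.grab_frame("wrist"))
g=cv2.imread("pics/w7.png")[200:440,200:440];s=cams.grab_frame("scene")[205:345,200:340]
cv2.imwrite("pics/g4.png",np.hstack([cv2.convertScaleAbs(cv2.resize(x,(400,400),interpolation=2),alpha=2) for x in(g,s)]))
```

```text
4 5 [(-21.0, np.float32(0.7)), (-9.25, np.float32(0.86)), (2.5, np.float32(0.89)), (14.25, np.float32(0.71))]
5 6 [(-27.0, np.float32(0.68)), (-15.25, np.float32(0.76)), (-3.5, np.float32(0.87)), (8.25, np.float32(0.72)), (20.25, np.float32(0.65))]
6 7 [(-6.0, np.float32(0.62)), (5.75, np.float32(0.74)), (17.5, np.float32(0.69)), (29.25, np.float32(0.62))]
```

View pics/g4.png

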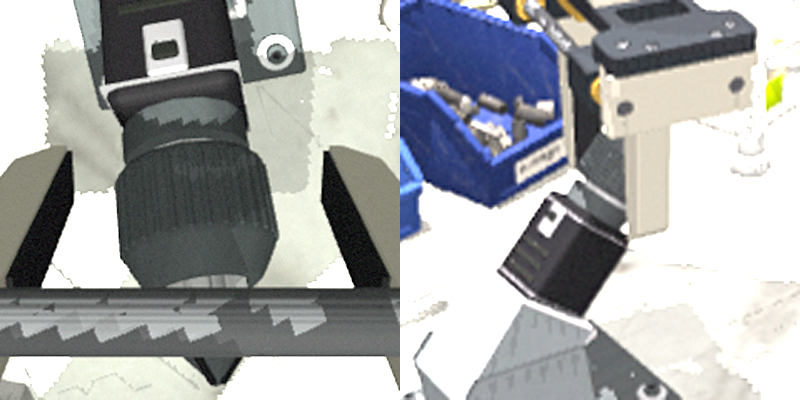

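The rib pitch is really about 11.75°, so my reading needs a control. With the fingers open and the sleeve untouched, I'll yaw the tool and see what apparent shift comes out.

Emit:
{"op": "apply_moves", "data": {"plan": [[[0,0,0],-0.1,-0.6],[[0,0,0],0,-0.6]]}}

```text
time_s: 17.95
position: [0.5612, 0.1077, 0.1266]
eef_rot: [-3.141, -0.0, 1.279]
ft_force: [-0.4, -0.1, 0.1]
gripper_width: 0.798
finger_force: 0.0
```

```bash
python3 q2.py 8 7
```

```text
(0.75, 0.9) [ 0.02 -0.07  0.01]
```

Emit:
{"op": "apply_moves", "data": {"plan": [[[0,0,0],-0.1,-0.6],[[0,0,0],0,-0.6]]}}

```text
time_s: 18.2
position: [0.5612, 0.1077, 0.1266]
eef_rot: [-3.141, -0.0, 1.377]
ft_force: [-0.2, 0.1, 0.5]
gripper_width: 0.802
finger_force: 0.0
```

```bash
python3 q2.py 9 8
python3 - <<'E'
from rib import *
c=cams.calibration("wrist");i=cams.grab_frame("wrist");i0=i.copy()
for z in(.119,.141):
    for p in np.radians(np.arange(-60,61,5)):
        u=proj(c,o+z*a+.0195*(np.cos(p)*X+np.sin(p)*Y));cv2.circle(i,tuple(int(round(x)) for x in u),1,(0,0,255),-1)
for z in(55,106):
    for y in(-.018,.018):cv2.circle(i,tuple(int(round(x)) for x in proj(c,o+z/1e3*a+.02*X+y*Y)),2,(0,255,0),-1)
cv2.imwrite("pics/g5.png",cv2.convertScaleAbs(cv2.resize(i[180:400,200:430],(627,600),interpolation=2),alpha=2))
E
```

```text
(0.75, 0.9) [-0.02 -0.11 -0.01]
```

View pics/g5.png

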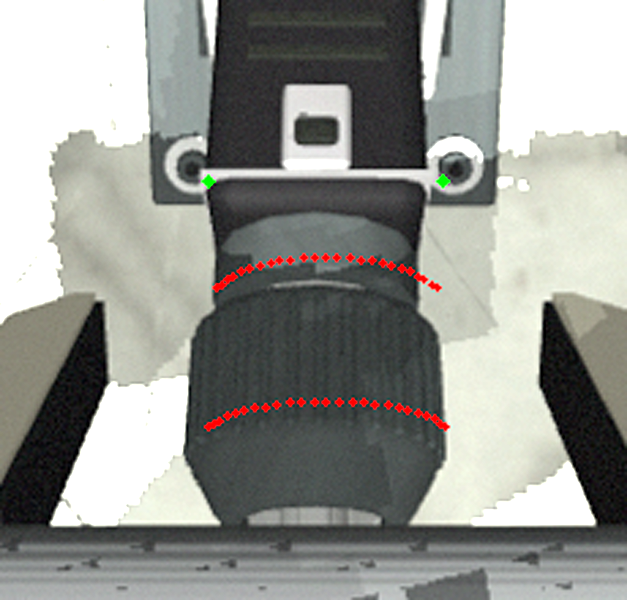

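The overlay shows the sleeve about 5 mm further along the axis and 2 mm to the left of my model. I'll correct the model, re-evaluate the saved frames, and go back up to the earlier viewpoint to check that the driver is still seated.

Emit:
{"op": "apply_moves", "data": {"plan": [[[0,0,-36],0,-1],[[0,0,-36],0,-1],[[0,0,-36],0,-1],[[0,0,-36],0,-1],[[0,0,0],0,-1],[[0,0,0],0,-1]]}}

```text
time_s: 18.9
position: [0.5613, 0.1079, 0.2714]
eef_rot: [3.14, -0.001, 1.377]
ft_force: [-0.2, 0.3, -0.7]
gripper_width: 1.003
finger_force: 0.0
```

Run:
```python
import rib
from rib import *
import pickle
from scipy.spatial.transform import Rotation as Ro
c=cams.calibration("wrist");im=cams.grab_frame("wrist");cv2.imwrite("pics/w10.png",im);pickle.dump(c,open("w10.pkl","wb"))
cv2.imwrite("pics/top10.png",cams.grab_frame("top"));cv2.imwrite("pics/sc10.png",cams.grab_frame("scene"))
c2=pickle.load(open("w2.pkl","rb"));R2,t2=np.array(c2["R"]),np.array(c2["t"])
print("cam diff mm",1e3*(-np.array(c["R"]).T@c["t"]+R2.T@t2))
# registration by patch matching w2 -> w10: stand mouth/foot, body, sleeve
A=cv2.imread("pics/w2.png",0);B=cv2.imread("pics/w10.png",0)
for n,(x0,y0,x1,y1) in dict(foot=(272,78,372,130),body=(300,150,342,190),sleeve=(290,195,352,262),tip=(300,256,340,290)).items():
    m=cv2.matchTemplate(B[y0-15:y1+15,x0-15:x1+15],A[y0:y1,x0:x1],cv2.TM_CCOEFF_NORMED);_,v,_,l=cv2.minMaxLoc(m);print(n,l[0]-15,l[1]-15,round(v,3))
def cal(pos,yaw):
    D=Ro.from_euler("z",yaw-1.38).as_matrix();p0=np.array([.5598,.1065,.2702])
    R=R2@D.T;C=np.array(pos)+D@(-R2.T@t2-p0);return dict(camera_matrix=c2["camera_matrix"],R=R,t=-R@C)
ps=[((.5626,.1064,.1271),1.7246),((.5616,.1083,.1269),1.5239),((.5608,.1094,.1266),1.4298),((.5605,.1108,.1266),1.3329)]
for dz,dy in((0,0),(.005,-.002),(.005,.002)):
    rib.o=o+dz*a+dy*Y
    P=[prof(cv2.imread(f"pics/t{k}.png"),cal(*x)) for k,x in enumerate(ps)]
    for i in range(3):
        n=len(P[0]);v=[np.mean(P[i][max(0,-s):n-max(0,s)]*P[i+1][max(0,s):n-max(0,-s)]) for s in range(-60,61)]
        print(dz,dy,[((j-60)*.25,round(float(v[j]),2)) for j in range(1,120) if v[j]>v[j-1] and v[j]>v[j+1] and v[j]>.3])
```

```text
cam diff mm [1.4034307  0.6350713  1.35550941]
foot -2 2 0.955
body -4 2 0.947
sleeve -3 1 0.899
tip -4 0 0.965
0 0 [(-10.75, 0.65), (1.0, 0.81), (12.5, 0.75)]
0 0 [(-10.25, 0.68), (1.5, 0.86), (13.0, 0.76)]
0 0 [(-9.5, 0.72), (2.0, 0.88), (13.5, 0.59)]
0.005 -0.002 [(-10.75, 0.47), (1.0, 0.86), (12.25, 0.57)]
0.005 -0.002 [(-4.25, 0.33), (2.0, 0.6)]
0.005 -0.002 [(1.75, 0.75)]
0.005 0.002 [(-11.0, 0.74), (0.75, 0.8), (12.25, 0.47)]
0.005 0.002 [(-10.0, 0.81), (1.75, 0.79), (13.25, 0.6)]
0.005 0.002 [(-9.25, 0.83), (2.25, 0.89), (13.75, 0.79)]
```

Patch matching shows that the foot, body and sleeve shifted together by the camera's own offset, so the driver is still fully seated. Before/after tiles of the bit should show whether it was centred by clamping.

Run:
```python
import cv2,numpy as np
f=lambda n,x,y,w:cv2.convertScaleAbs(cv2.resize(cv2.imread(f"pics/{n}.png")[y:y+w,x:x+w],(266,266),interpolation=2),alpha=1.6)
rows=[np.hstack([f(w,280,215,80),f(t,250,212,45),f(s,258,230,60)]) for w,t,s in(("w2","top0","scene0"),("w10","top10","sc10"))]
cv2.imwrite("pics/g6.png",np.vstack(rows))
```

```text
(no output)
```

View pics/g6.png

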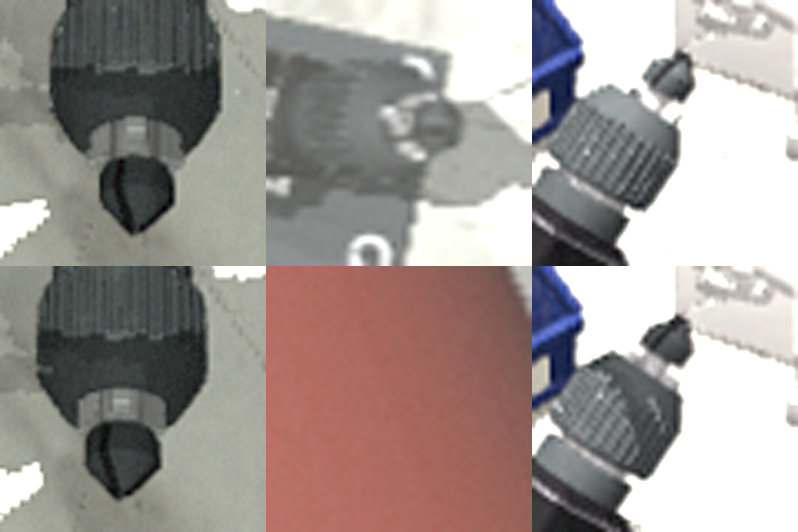

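After the strokes the jaws sit close around the shank with no prongs spread, and the bit looks centred; before, the jaws stood wide and the bit leaned. One last verification: two more strokes at 60 N, then return to this same pose and compare the ribs.

Emit:
{"op": "apply_moves", "data": {"plan": [[[0,0,36],-0.12,-0.3],[[0,0,36],-0.12,-0.3],[[0,0,36],-0.11,-0.2],[[0,0,36],0,-0.15],[[0,0,0],0,1],[[0,0,0],0,1],[[0,0,0],0,1],[[0,0,0],0,1],[[0,0,0],0,1],[[0,0,0],0.1,1]], "newtons": 60}}

```text
time_s: 20.05
position: [0.5624, 0.1081, 0.1287]
eef_rot: [3.138, -0.0, 1.629]
ft_force: [-3.4, -2.3, 8.7]
gripper_width: 0.409
finger_force: 59.5
```

Emit:
{"op": "apply_moves", "data": {"plan": [[[0,0,0],0.1,1],[[0,0,0],0.1,1],[[0,0,0],0.1,1],[[0,0,0],0.1,1],[[0,0,0],0.1,1],[[0,0,0],0.1,1],[[0,0,0],0,1],[[0,0,0],0,-0.15],[[0,0,0],0,-0.15]]}}

```text
time_s: 20.95
position: [0.5615, 0.1086, 0.1279]
eef_rot: [3.141, -0.002, 1.03]
ft_force: [0.9, -1.6, -0.1]
gripper_width: 0.538
finger_force: 0.0
```

Emit:
{"op": "apply_moves", "data": {"plan": [[[0,0,0],-0.12,-0.3],[[0,0,0],-0.12,-1],[[0,0,0],-0.11,-1],[[0,0,-36],0,-1],[[0,0,-36],0,-1],[[0,0,-36],0,-1],[[0,0,-36],0,-1],[[0,0,0],0,-1],[[0,0,0],0,-1]]}}

```text
time_s: 21.85
position: [0.5612, 0.1073, 0.2713]
eef_rot: [3.14, 0.0, 1.378]
ft_force: [0.4, 0.4, -1.2]
gripper_width: 0.998
finger_force: 0.0
```

Run:
```python
from h import *
import cv2,pickle
c=cams.calibration("wrist");B=cams.grab_frame("wrist");cv2.imwrite("pics/w11.png",B);B=B[...,1];c0=pickle.load(open("w10.pkl","rb"))
print("cam diff mm",1e3*(-np.array(c["R"]).T@c["t"]+np.array(c0["R"]).T@c0["t"]))
for nm in("w10","w2"):
  A=cv2.imread(f"pics/{nm}.png")[...,1]
  up=lambda g:cv2.resize(g,None,fx=4,fy=4,interpolation=2)
  for n,(x0,y0,x1,y1) in dict(foot=(272,78,372,130),body=(300,150,342,190),ribs=(304,212,332,232),jawtip=(300,250,340,290)).items():
    m=cv2.matchTemplate(up(B[y0-6:y1+6,x0-6:x1+6]),up(A[y0:y1,x0:x1]),5);_,v,_,l=cv2.minMaxLoc(m);print(nm,n,l[0]/4-6,l[1]/4-6,round(v,3))
```

```text
cam diff mm [-0.10582271 -0.56645504 -0.11177061]
w10 foot 0.25 -1.0 0.992
w10 body 1.5 -2.5 0.915
w10 ribs 1.25 -3.25 0.556
w10 jawtip 0.0 -3.0 0.985
w2 foot -2.25 0.75 0.989
w2 body -2.25 -1.0 0.94
w2 ribs -4.0 -1.75 0.349
w2 jawtip -4.5 -3.0 0.951
```

Run:
```python
import cv2,numpy as np
from scipy.ndimage import gaussian_filter1d as G
P={}
for n in("w2","w10","w11"):
    g=cv2.imread(f"pics/{n}.png")[...,1].astype(np.float32)
    acc=[];E=[]
    for v in range(214,236):
        row=g[v,270:370];s=G(row,1);d=np.diff(s);l=int(np.argmin(d[:45]));r=45+int(np.argmax(d[45:]))
        E.append((l+270.5,r+270.5))
    E=np.array(E);l,r=np.median(E,0)
    for i,v in enumerate(range(218,232)):
        c,R=(l+r)/2,(r-l)/2;ph=np.arange(-55,55.1,.25)
        x=c+R*np.sin(np.radians(ph));x=x.astype(np.float32)[:,None]
        acc.append(cv2.remap(g,x,np.full_like(x,v)+ (R*.64*(np.cos(np.radians(ph))-1)*-.0).astype(np.float32)[:,None],1)[:,0])
    p=np.mean(acc,0);p-=G(p,16);P[n]=p/p.std();f=np.abs(np.fft.rfft(p*np.hanning(len(p)),4096));k=np.argmax(f[25:150])+25;print(n,l,r,"period",4096*.25/k,"rms",p.std())
for a,b in(("w2","w10"),("w10","w11")):
    p,q=P[a],P[b];n=len(p);v=[np.mean(p[max(0,-s):n-max(0,s)]*q[max(0,s):n-max(0,-s)]) for s in range(-60,61)]
    print(a,b,"deg to the right",[((j-60)*.25,round(float(v[j]),2)) for j in range(1,120) if v[j]>v[j-1] and v[j]>v[j+1] and v[j]>.2])
```

```text
w2 295.0 345.5 period 12.8 rms 2.6180775
w10 291.5 341.5 period 14.027397260273972 rms 2.2712374
w11 291.5 342.5 period 10.343434343434344 rms 2.5496964
w2 w10 deg to the right [(-10.0, 0.72), (2.25, 0.71)]
w10 w11 deg to the right [(-10.5, 0.63), (1.5, 0.66), (14.25, 0.44)]
```

The rib evidence is consistent with the stop, but play in the sheath blurs it. Extra strokes are harmless, so I'll add a few while reading the axial moment.

Emit:
{"op": "apply_moves", "data": {"plan": [[[0,0,36],-0.13,-0.3],[[0,0,36],-0.13,-0.3],[[0,0,36],-0.14,-0.2],[[0,0,36],0,-0.15],[[0,0,0],0,1],[[0,0,0],0,1],[[0,0,0],0,1],[[0,0,0],0,1],[[0,0,0],0,1],[[0,0,0],0.1,1]], "newtons": 60}}

```text
time_s: 22.9
position: [0.5616, 0.1077, 0.1284]
eef_rot: [3.14, 0.001, 1.678]
ft_force: [-2.8, -1.6, 7.4]
gripper_width: 0.414
finger_force: 57.9
```

Emit:
{"op": "apply_moves", "data": {"plan": [[[0,0,0],0.1,1],[[0,0,0],0.1,1],[[0,0,0],0.1,1]]}}

```text
time_s: 23.2
position: [0.5606, 0.1039, 0.1291]
eef_rot: [3.14, 0.008, 1.382]
ft_force: [-5.1, -5.9, 9.7]
gripper_width: 0.4
finger_force: 60.1
```

```bash
cat > tq.py <<'E'
from h import *
s=r.read_state();f=np.array(s["ft_force"]);m=np.array(s["wrist_torque"]);a=np.array([.643*-.191,.643*-.982,.766])
p=np.array([.5605,.1078,.1284])
for l in(0,.1,.2):print(l,np.round((m-np.cross(p-(s["position"]+np.array([0,0,l])),f))@a,2),end=' ')
E
python3 tq.py
```

```text
0 1.06 0.1 1.31 0.2 1.56
```

Emit:
{"op": "apply_moves", "data": {"plan": [[[0,0,0],0.1,1],[[0,0,0],0.1,1]]}}

```text
time_s: 23.4
position: [0.5609, 0.1073, 0.1291]
eef_rot: [3.139, 0.002, 1.184]
ft_force: [-2.8, -0.7, 7.5]
gripper_width: 0.409
finger_force: 61.4
```

```bash
python3 tq.py
```

```text
0 0.92 0.1 1.09 0.2 1.26
```

Emit:
{"op": "apply_moves", "data": {"plan": [[[0,0,0],0.1,1],[[0,0,0],0.1,1]]}}

```text
time_s: 23.6
position: [0.561, 0.1085, 0.1293]
eef_rot: [3.14, 0.001, 0.986]
ft_force: [-2.5, -1.3, 10.3]
gripper_width: 0.425
finger_force: 62.9
```

```bash
python3 tq.py
```

```text
0 0.39 0.1 0.53 0.2 0.68
```

Emit:
{"op": "apply_moves", "data": {"plan": [[[0,0,0],0,-0.15],[[0,0,0],0,-0.15],[[0,0,0],-0.15,-0.15],[[0,0,0],-0.15,-0.15],[[0,0,0],-0.15,-0.15],[[0,0,0],-0.15,-0.15],[[0,0,0],-0.15,-0.15],[[0,0,0],0,1],[[0,0,0],0,1],[[0,0,0],0,1]]}}

```text
time_s: 24.6
position: [0.5622, 0.1075, 0.127]
eef_rot: [3.139, 0.0, 1.726]
ft_force: [0.9, -1.6, 0.0]
gripper_width: 0.411
finger_force: 57.0
```

Emit:
{"op": "apply_moves", "data": {"plan": [[[0,0,0],0,1],[[0,0,0],0.1,1],[[0,0,0],0.1,1],[[0,0,0],0.1,1],[[0,0,0],0.1,1],[[0,0,0],0.1,1]]}}

```text
time_s: 25.2
position: [0.5614, 0.1083, 0.1288]
eef_rot: [3.139, 0.001, 1.234]
ft_force: [-1.7, -1.0, 9.7]
gripper_width: 0.408
finger_force: 62.9
```

```bash
python3 tq.py
```

```text
0 1.03 0.1 1.13 0.2 1.22
```

Emit:
{"op": "apply_moves", "data": {"plan": [[[0,0,0],0.1,1],[[0,0,0],0.1,1],[[0,0,0],0,1]]}}

```text
time_s: 25.5
position: [0.5618, 0.112, 0.1291]
eef_rot: [3.14, -0.004, 1.037]
ft_force: [-0.3, 2.6, 9.2]
gripper_width: 0.42
finger_force: 60.9
```

```bash
python3 tq.py
```

```text
0 0.37 0.1 0.42 0.2 0.47
```

The axial moment on the sleeve now reaches about 1.0 N·m, far above the 0.32 N·m clamping torque, so the sleeve is hard on its stop. Now I release and slide down to the body grip.

Emit:
{"op": "apply_moves", "data": {"plan": [[[0,0,0],0,-1],[[0,0,0],0,-1],[[0,0,0],-0.11,-1],[[0,0,0],-0.11,-1],[[0,0,0],-0.12,-1],[[8,0,7],0,-1],[[8,0,7],0,-1],[[8,0,8],0,-1],[[9,0,7],0,-1],[[0,0,0],0,0.1]]}}

```text
time_s: 26.5
position: [0.567, 0.1425, 0.0962]
eef_rot: [-3.139, -0.0, 1.371]
ft_force: [-0.2, 0.0, -0.3]
gripper_width: 0.956
finger_force: 0.0
```

Emit:
{"op": "apply_moves", "data": {"plan": [[[0,0,0],0,1],[[0,0,0],0,1],[[0,0,0],0,1],[[0,0,0],0,1],[[0,0,0],0,1],[[0,0,0],0,1],[[0,0,0],0,1],[[0,0,0],0,1]], "newtons": 40}}

```text
time_s: 27.3
position: [0.5676, 0.1398, 0.0977]
eef_rot: [-3.141, 0.0, 1.369]
ft_force: [-1.0, -0.5, 1.1]
gripper_width: 0.384
finger_force: 39.8
```

Emit:
{"op": "apply_moves", "data": {"plan": [[[-3,0,-4],0,1],[[-6,0,-8],0,1],[[-10,0,-12],0,1],[[-10,0,-12],0,1]], "newtons": 50}}

```text
time_s: 27.7
position: [0.5613, 0.1102, 0.1343]
eef_rot: [-3.14, 0.001, 1.368]
ft_force: [0.4, 0.8, -4.7]
gripper_width: 0.386
finger_force: 49.7
```

Emit:
{"op": "apply_moves", "data": {"plan": [[[-10,0,-12],0,1],[[-10,0,-12],0,1],[[-10,0,-12],0,1],[[-10,0,0],0,1],[[0,0,0],0,1]]}}

```text
time_s: 28.2
position: [0.5537, 0.0697, 0.1698]
eef_rot: [3.142, 0.002, 1.366]
ft_force: [-0.4, 0.3, -5.8]
gripper_width: 0.389
finger_force: 49.7
```

Run:
```python
from h import *
import cv2
S=cams.calibration("scene");cv2.imwrite("pics/sc12.png",cams.grab_frame("scene"));s=r.read_state();print(s["position"],s["eef_rot"],s["ft_force"],s["wrist_torque"])
```

```text
[0.55355184 0.0711567  0.16938972] [-3.14072994e+00  8.62732034e-04  1.36697469e+00] [ 0.6302377   0.65867359 -4.85218484] [ 0.00278833 -0.02177649 -0.01246777]
```

The driver is free of the stand: the wrist carries about 5.3 N. I'll carry it forward over clear worktop, yaw it toward the bracket's axis, then lower the butt onto the worktop so it pivots level in the grip.

Emit:
{"op": "apply_moves", "data": {"plan": [[[-16,-8,0],0,1],[[-16,-8,0],0,1],[[-16,-9,0],0,1],[[0,0,18],-0.13,1],[[0,0,18],-0.126,1],[[0,0,18],0,1],[[0,0,16],0,1],[[0,0,0],0,1]]}}

```text
time_s: 29.05
position: [0.518, 0.0309, 0.0973]
eef_rot: [-3.136, -0.001, 1.626]
ft_force: [-0.1, -0.0, -3.8]
gripper_width: 0.386
finger_force: 49.7
```

Run:
```python
import math
# arc: corner fixed; axis-centre radius 82.5, angle 64->14 deg
R=math.hypot(80,20);t0=50+math.degrees(math.atan2(20,80));p=None
for k in range(0,11):
    t=math.radians(t0-5*k);q=(R*math.cos(t),R*math.sin(t))
    print(k,"fwd %.1f height %.1f"%q, "" if p is None else "d %.1f %.1f"%(q[0]-p[0],q[1]-p[1]));p=q
```

```text
0 fwd 36.1 height 74.1 
1 fwd 42.4 height 70.7 d 6.3 -3.4
2 fwd 48.4 height 66.7 d 6.0 -4.0
3 fwd 54.1 height 62.3 d 5.6 -4.5
4 fwd 59.3 height 57.3 d 5.2 -4.9
5 fwd 64.1 height 51.9 d 4.8 -5.4
6 fwd 68.3 height 46.2 d 4.3 -5.8
7 fwd 72.1 height 40.0 d 3.8 -6.1
8 fwd 75.3 height 33.6 d 3.2 -6.4
9 fwd 78.0 height 26.9 d 2.6 -6.7
10 fwd 80.0 height 20.0 d 2.0 -6.9
```

Emit:
{"op": "apply_moves", "data": {"plan": [[[0,0,5],0,1],[[0,0,5],0,1],[[0,0,3],0,1],[[0,0,0],0,1]], "newtons": 20}}

```text
time_s: 29.45
position: [0.5198, 0.0305, 0.0866]
eef_rot: [-3.141, 0.0, 1.625]
ft_force: [0.5, 0.7, -5.1]
gripper_width: 0.388
finger_force: 19.9
```

Emit:
{"op": "apply_moves", "data": {"plan": [[[-6,0,4],0,1],[[-6,0,4],0,1],[[-6,0,5],0,1]]}}

```text
time_s: 29.75
position: [0.5217, 0.011, 0.0746]
eef_rot: [3.14, 0.002, 1.624]
ft_force: [-0.8, -2.9, 5.3]
gripper_width: 0.388
finger_force: 20.0
```

Emit:
{"op": "apply_moves", "data": {"plan": [[[-5,0,5],0,1],[[-5,0,5],0,1],[[-5,0,5],0,1]]}}

```text
time_s: 30.05
position: [0.5225, -0.005, 0.059]
eef_rot: [3.14, 0.002, 1.623]
ft_force: [-0.5, -3.6, 3.8]
gripper_width: 0.388
finger_force: 20.0
```

```bash
cat > tip.py <<'E'
from h import *
import cv2,sys
s=r.read_state();S=cams.calibration("scene");i=cams.grab_frame("scene");cv2.imwrite(f"pics/{sys.argv[1]}.png",i)
print(np.round(s["position"],4),np.round(s["ft_force"],1),np.round(s["wrist_torque"],2))
E
python3 tip.py piv1
```

```text
[ 0.5225 -0.005   0.059 ] [-0.5 -3.6  3.8] [-0.68  0.01  0.01]
```

The force is steady, so the driver is pivoting. I'll continue down the arc.

Emit:
{"op": "apply_moves", "data": {"plan": [[[-4,0,6],0,1],[[-4,0,6],0,1],[[-3,0,6],0,1],[[-2,0,5],0,1]]}}

```text
time_s: 30.5
position: [0.5227, -0.0157, 0.035]
eef_rot: [3.141, -0.0, 1.624]
ft_force: [-0.2, -2.5, 0.2]
gripper_width: 0.385
finger_force: 20.0
```

Emit:
{"op": "apply_moves", "data": {"plan": [[[-1,0,3],0,1],[[-1,0,2],0,1],[[0,0,0],0,1]]}}

```text
time_s: 30.8
position: [0.5222, -0.0164, 0.0302]
eef_rot: [-3.141, -0.001, 1.626]
ft_force: [1.0, -0.4, -4.2]
gripper_width: 0.385
finger_force: 20.0
```

```bash
python3 tip.py piv2
```

```text
[ 0.5222 -0.0164  0.0302] [ 1.  -0.4 -4.2] [-0.01 -0.16  0.01]
```

Emit:
{"op": "apply_moves", "data": {"plan": [[[0,0,1.5],0,1],[[0,0,1.5],0,1],[[0,0,0],0,1]]}}

```text
time_s: 31.15
position: [0.5219, -0.017, 0.0275]
eef_rot: [-3.141, -0.0, 1.626]
ft_force: [-1.2, -0.8, -3.3]
gripper_width: 0.386
finger_force: 20.0
```

```bash
python3 tip.py piv3
python3 - <<'E'
from h import *
import cv2
# dark mask of driver in scene view round expected spot; print coarse ascii
S=cams.calibration("scene");T=cams.calibration("top")
g=cv2.imread("pics/piv3.png")
G=np.array([.522,-.0164,.021]);d=np.array([.052,-.9986,0])
for n,k in(("butt",-.08),("grip",0),("sleeve",.051),("tip",.092)):print(n,proj(S,G+k*d),proj(T,G+k*d))
h=cv2.cvtColor(g,6)
u0,v0=proj(S,G+.06*d).astype(int)
for v in range(v0-34,v0+34,3):print(v,''.join('#' if h[v,u]<70 else('+' if h[v,u]<120 else '.') for u in range(u0-90,u0+70,2)))
print(u0-90)
E
```

```text
[ 0.5219 -0.017   0.0275] [-1.2 -0.8 -3.3] [0.04 0.03 0.02]
butt [317.44601327 322.76618859] [291.40696031 259.00271077]
grip [347.93534581 300.65872662] [328.68617448 257.53466831]
sleeve [365.50970638 287.91576128] [352.37412321 256.60184514]
tip [378.71497953 278.34077063] [371.37377969 255.85364529]
251 .........+++....+##############+++++##############+++##########++###++++++++++++
254 .................+#######.+#####+...+++############################+++++++++++++
257 .................+########++..+++....+#+++#######################+++++++++++++++
260 ....................+####+#+#+++.+.###################+########+++++++++++++++++
263 .......................+#+++++++#+###########################+++#+++++++++++++++
266 .....................+++++++++++...########.+##############+++++++++++++++++++.+
269 ..........................++++++...#######+++.+#++.++.+##++++++++++++++++++++.++
272 ..........................++++##+...######+##++++#.+...++++++++++++++++++++.++..
275 ..........................++++##+......#####+++####...++++++++++++++++++++++....
278 ..........................
[... 463 characters left out ...]
................
296 ..........+..............+###++########+++++++#++++.............................
299 ....................++.+#########++####++++++++++++.............................
302 ..................++.##################++++++++++++.............................
305 ...................+###################++++++++++...............................
308 .................######################+++++++++++.+............................
311 ................#######################+++........++++..........................
314 ................######################+.........................+...............
317 ................####################+.................+........+................
278
```

Emit:
{"op": "apply_moves", "data": {"plan": [[[0,0,1],0,1],[[0,0,1],0,1],[[0,0,0],0,1]]}}

```text
time_s: 31.5
position: [0.5221, -0.0177, 0.0255]
eef_rot: [-3.141, 0.0, 1.625]
ft_force: [-0.5, -1.3, -1.5]
gripper_width: 0.385
finger_force: 20.0
```

Emit:
{"op": "apply_moves", "data": {"plan": [[[0,0,1],0,1],[[0,0,1],0,1],[[0,0,0],0,1]]}}

```text
time_s: 31.8
position: [0.5221, -0.0179, 0.0247]
eef_rot: [-3.141, 0.001, 1.625]
ft_force: [-4.2, -2.1, 7.6]
gripper_width: 0.386
finger_force: 20.0
```

```bash
python3 tip.py piv4
```

```text
[ 0.5221 -0.0179  0.0247] [-4.2 -2.1  7.6] [-0.25  0.69  0.09]
```

The reaction force passes through the grip point, so the bar is lying flat and is therefore level. I'll ease the grip briefly so it settles, then grip hard.

Emit:
{"op": "apply_moves", "data": {"plan": [[[0,0,0],0,1],[[0,0,0],0,1],[[0,0,0],0,1]], "newtons": 4}}

```text
time_s: 32.15
position: [0.5221, -0.0178, 0.0246]
eef_rot: [-3.141, 0.001, 1.625]
ft_force: [-3.0, -2.0, 6.6]
gripper_width: 0.39
finger_force: 4.0
```

Emit:
{"op": "apply_moves", "data": {"plan": [[[0,0,0],0,1],[[0,0,0],0,1],[[0,0,0],0,1]], "newtons": 60}}

```text
time_s: 32.45
position: [0.5222, -0.0178, 0.0246]
eef_rot: [-3.141, 0.001, 1.625]
ft_force: [-2.5, -1.4, 6.6]
gripper_width: 0.382
finger_force: 60.0
```

Run:
```python
from h import *
import cv2
np.set_printoptions(precision=4,suppress=True)
W=cams.calibration("wrist");cv2.imwrite("pics/wf.png",cams.grab_frame("wrist"));cv2.imwrite("pics/tf.png",cams.grab_frame("top"))
print(r.read_state()["position"],r.read_state()["eef_rot"])
G=np.array([.522,-.018,.020]);d=np.array([.052,-.9986,0]);e=np.array([.9986,.052,0]);up=np.array([0,0,1])
h=cv2.cvtColor(cv2.imread("pics/wf.png"),6)
for k in(-.08,-.055,-.026,0,.026):
    p=proj(W,G+k*d+.02*up);l=proj(W,G+k*d+.02*up-.018*e);q=proj(W,G+k*d+.02*up+.018*e);print(k,p,l,q)
for v in range(60,400,8):print(v,''.join('#' if h[v,u]<60 else('+' if h[v,u]<110 else '.') for u in range(200,440,3)))
```

```text
[ 0.5222 -0.0178  0.0246] [-3.1411  0.0011  1.6248]
-0.08 [320.4255 123.8842] [265.8334 123.8269] [375.0255 123.9415]
-0.055 [320.2361 199.0756] [268.5051 199.0161] [371.9742 199.135 ]
-0.026 [320.0399 276.9891] [271.2735 276.9281] [368.8125 277.0501]
0 [319.8821 339.6209] [273.499 339.559] [366.2709 339.6827]
0.026 [319.739  396.4158] [275.517  396.3536] [363.9662 396.4781]
60 ................................................................................
68 ................................................................................
76 ....................................+...........................................
84 ................................................................................
92 ................................................................................
100 ................................................................................
108 ...............................+................................................
116 .........................#############################..........................
124 .......................####################
[... 2227 characters left out ...]
++++++++++++++......
340 ############+++++++++#####################################++++++++++############
348 ############+++++++++##############+++++++++###############+++++++++############
356 ############++++++++###############+++++++++################++++++++############
364 #######++#+#+++++++#####+##########++######+##########+#####++++++++###++#######
372 #######+##+#############+##############################+###############+.#######
380 ######.+#+++++++++++++++++++++++++++++++##########++++++++++++++++++++#+.+######
388 ######.#++++++########++++++++++++++++++++++++++++++++++++++++++++++++#++.######
396 #####+.#++++++++++++++++++++++++++++++++++++#############+++++++++++++++#.######
```

The wrist view agrees with the model: the butt edge is at about row 118 and the sides at columns 266 and 370, so the driver is level and gripped near z = 81 mm. I'll refine the bracket's yaw with subpixel edge fits in the first top image.

Run:
```python
from h import *
import cv2
from scipy.ndimage import gaussian_filter as GF
np.set_printoptions(precision=4,suppress=True)
T=cams.calibration("top");S=cams.calibration("scene")
def fit(img,rows,c0,c1,sgn,slope):
    g=GF(cv2.cvtColor(cv2.imread(img),6).astype(float),.8);d=sgn*np.gradient(g,axis=1);P=[]
    for v in rows:
        s=slope*(v-rows[0]);a,b=int(c0+s),int(c1+s);w=np.clip(d[v,a:b],0,None);i=int(np.argmax(w))
        if 0<i<len(w)-1:
            q=(w[i-1]-w[i+1])/(2*(w[i-1]-2*w[i]+w[i+1])+1e-9);P.append((a+i+q,v))
    P=np.array(P);k=np.polyfit(P[:,1],P[:,0],1)
    for _ in range(4):
        e=np.abs(P[:,0]-np.polyval(k,P[:,1]));m=e<max(.3,2*np.median(e));k=np.polyfit(P[m,1],P[m,0],1)
    return k,e[m].std(),m.sum()
for n,rows,c0,c1,sg,z in(("top edge",range(230,272),409,421,1,.17),("base",range(243,276),492-375+375-97+0,0,-1,0)):
    if n=="base":c0,c1=392,403
    k,sd,m=fit("pics/top0.png",rows,c0,c1,sg,3/45)
    A,B=[plane(T,(np.polyval(k,v),v),z) for v in(rows[0],rows[-1])];e=B-A
    print(n,sd,m,A,B,"drill yaw",np.degrees(np.arctan2(e[1],e[0]))+90)
# scene: vertical image of hole via blob: blue/bright spot on face
```

```text
top edge 0.02954774792367098 42 [ 0.5604 -0.1656  0.17  ] [ 0.4853 -0.1707  0.17  ] drill yaw -86.1500101320367
base 0.046919266523921956 33 [ 0.5581 -0.1659  0.    ] [ 0.4876 -0.1708  0.    ] drill yaw -86.001834286845
```

The drill yaw from the two edges is −86.15° and −86.00°, so I take −86.1°, giving a tool yaw of 1.639. I'll lift, trim yaw, and approach to 30 mm.

Emit:
{"op": "apply_moves", "data": {"plan": [[[0,0,-5],0,1],[[0,0,-15],0,1],[[0,0,-20],-0.014,1],[[0,0,-20],0,1],[[0,0,-20],0,1],[[0,0,-20],0,1],[[0,0,-10],0,1],[[-10,-5,0],0,1],[[-10,-4,0],0,1],[[0,0,0],0,1]]}}

```text
time_s: 33.55
position: [0.5128, -0.0415, 0.1321]
eef_rot: [-3.137, 0.002, 1.635]
ft_force: [-0.1, -0.6, -4.9]
gripper_width: 0.382
finger_force: 60.0
```

Run:
```python
from h import *
import cv2
np.set_printoptions(precision=4,suppress=True)
T=cams.calibration("top");S=cams.calibration("scene");it=cams.grab_frame("top");i=cams.grab_frame("scene");cv2.imwrite("pics/fs.png",i);cv2.imwrite("pics/ft.png",it)
s=r.read_state();p=s["position"];print(p,s["eef_rot"],s["ft_force"],s["wrist_torque"])
d=np.array([.0684,-.9977,0]);G=p-[0,0,.0046]
for n,k in(("sleeve",.05),("tip",.091)):print(n,G+k*d,proj(S,G+k*d),proj(T,G+k*d))
u0,v0=proj(S,G+.08*d).astype(int);h=cv2.cvtColor(i,6)
for v in range(v0-36,v0+36,2):print(v,''.join('#' if h[v,u]<70 else('+' if h[v,u]<120 else '.') for u in range(u0-60,u0+60,2)))
print(u0-60)
```

```text
[ 0.5141 -0.0388  0.1326] [-3.1396 -0.0004  1.6371] [ 0.1205  1.0915 -4.0201] [ 0.0432 -0.1185  0.0113]
sleeve [ 0.5175 -0.0887  0.128 ] [379.7164 228.5701] [368.6833 255.0341]
tip [ 0.5203 -0.1296  0.128 ] [392.6924 220.2949] [389.9978 253.8451]
186 ########+#######++++++++###################+#######+........
188 #######+++#########+++++++############+###+#######++........
190 #######++..+###...######+#######################+++.........
192 #######+#++++++..#############################++++..........
194 #######++###++++.+###########################++++...........
196 ##+######++++###+##########+########++#####+++++#..+........
198 #####+#++++++++###########.++######+.+++#+++++++#+++........
200 #######++++++++##+########.+++####++...+++++++++++++........
202 .#####+++++++++##+########+#++...+++....+++++++++++.........
204 ....###++++++++##+########+###++###+..+.+++++++++++.........
206 .......++++++++###+#######+#++#####+.++++++++++++++.........
208 .......++++++#########+####+++++++#..++#+++++++++++.........
210 .......+++++###+######+++++++++++++...#++++++++++++.........
212 ....
[... 790 characters left out ...]
#++####+++++++###++++++++++++++++++++++#######
238 ++++#################+++++++##+++++++++++++++++++++++.######
240 ++###################++++++++++++++++++++++++++++++++++++###
242 #####################+++++++++++++++++++++++++++++++++....+#
244 #####################+++++++++++++++++++++++++++++++++......
246 #####################+++++++++++++++++++++++++++++++++......
248 #####################++++++++++++++++++++++++++++++++++.....
250 #####################++...+++++++++++++++++++++++++++++.....
252 #####################+....+++++++++++++++++++++++++++++.....
254 ####################+....++++++++++++++++++++++++++++++.....
256 ###################......+++++++++++++++++++++++++++++++....
329
```

Run:
```python
import cv2,numpy as np
a=cv2.imread("pics/fs.png",0).astype(int);b=cv2.imread("pics/scene0.png",0).astype(int);t=cv2.imread("pics/ft.png")
D=cv2.absdiff(cv2.imread("pics/fs.png"),cv2.imread("pics/scene0.png")).max(2)
print("scene gray, changed-from-start marked; u 360..423")
for v in range(204,246,2):print(v,' '.join(f"{a[v,u]:3d}"if D[v,u]>14 else ' ..' for u in range(360,424,2)))
print("top colour at tip",t[250:260:3,380:420:6].tolist())
```

```text
scene gray, changed-from-start marked; u 360..423
204  ..  ..  23  26  29  28  30  28  28  28  87  62  49  45  72  67  ..  58  61  67 123 123  .. 120  ..  ..  ..  ..  ..  ..  ..  ..
206  ..  ..  ..  75  30  48  28  28  28  28  48  68  44  ..  76  64  49  47  51  61 123 121  ..  84  ..  ..  ..  ..  ..  ..  ..  ..
208  ..  ..  ..  ..  ..  ..  ..  71  51  25  44  88  ..  ..  ..  ..  ..  76  59  66 122 122 107  45  ..  ..  ..  ..  ..  ..  ..  ..
210  ..  ..  ..  ..  ..  .. 107 106 108 107 108  ..  ..  ..  ..  ..  ..  ..  ..  .. 122 123 104  64  ..  ..  ..  ..  ..  ..  ..  ..
212  ..  ..  ..  ..  ..  .. 169 104 105 105 107  ..  ..  ..  ..  ..  ..  ..  ..  .. 124 123 106 107  ..  ..  ..  ..  ..  ..  ..  ..
214  ..  ..  ..  ..  ..  .. 137 105 105 104 106  ..  ..  ..  ..  ..  ..  ..  ..  ..  73 125 106 106 107  ..  ..  ..  ..  ..  ..  ..
216  ..  ..  ..  ..  ..  .. 127 104 106 104 105  ..  ..  ..  ..  ..  ..  ..  ..  ..  .. 115 106 107  ..  ..  ..  ..  ..  ..  ..  ..
218  ..  ..  ..  ..  ..  ..  96 105 105 105 106  ..  ..  ..  ..  ..  ..  ..  ..  ..  ..  ..  ..  ..  ..  ..  ..  ..  ..  ..  .
[... 1448 characters left out ...]
.  ..  ..
242  20  18  48  17  17  44 107 105 105 109  ..  ..  ..  ..  ..  ..  ..  ..  ..  ..  ..  ..  ..  ..  ..  ..  ..  ..  ..  ..  ..  ..
244  18  17  47  16  17  56 105 105 105 109  ..  ..  ..  ..  ..  ..  ..  ..  ..  ..  ..  ..  ..  ..  ..  ..  ..  ..  ..  ..  ..  ..
top colour at tip [[[57, 63, 94], [58, 62, 93], [58, 62, 92], [57, 62, 89], [56, 60, 85], [55, 58, 78], [201, 201, 201]], [[57, 62, 94], [57, 63, 93], [57, 61, 92], [58, 63, 91], [56, 60, 86], [56, 60, 81], [189, 189, 188]], [[57, 62, 94], [57, 63, 94], [57, 63, 94], [56, 61, 90], [57, 61, 88], [56, 60, 84], [98, 100, 110]], [[56, 62, 93], [58, 64, 95], [56, 61, 93], [57, 62, 92], [56, 62, 89], [57, 61, 86], [54, 57, 78]]]
```

The dark patch at u 386–393, v 220–238 is the sleeve and bit showing past the near finger. It matches the prediction of tip (393,220) and sleeve 22 px tall around (380,229). I'll make the last 9 mm, rise 2 mm, and check through the wrist camera that the driver did not tip in the grip.

Emit:
{"op": "apply_moves", "data": {"plan": [[[-4,0,-1],0,1],[[-4,0,-1],-0.002,1],[[0,0,0],0,1],[[0,0,0],0,1],[[0,0,0],0,1]], "newtons": 60}}

```text
time_s: 34.15
position: [0.5155, -0.0457, 0.1357]
eef_rot: [3.141, -0.0, 1.641]
ft_force: [0.2, 0.8, -4.1]
gripper_width: 0.382
finger_force: 60.0
```

Run:
```python
from h import *
import cv2
np.set_printoptions(precision=4,suppress=True)
s=r.read_state();B=cams.grab_frame("wrist");cv2.imwrite("pics/wg.png",B);A=cv2.imread("pics/wf.png")
print(s["position"],s["eef_rot"],s["ft_force"],s["joint_vel"])
for n,(x0,y0,x1,y1) in dict(buttedge=(255,100,380,150),mid=(255,190,380,250),clip=(280,300,370,335),front=(270,345,370,372)).items():
    m=cv2.matchTemplate(B[y0-15:y1+15,x0-15:x1+15],A[y0:y1,x0:x1],5);_,v,_,l=cv2.minMaxLoc(m);print(n,l[0]-15,l[1]-15,round(v,3))
p=s["position"];y=s["eef_rot"][2];d=-np.array([np.cos(y),np.sin(y),0])
t=p-[0,0,.0046]+.091*d;h=np.array([.523,-.1682,.130]);b=np.array([.0684,-.9977,0]);e=h-t;print("tip",t,"gap",e@b,"lateral",e@np.array([.9977,.0684,0]),"dz",e[2])
g=cv2.cvtColor(B,6)
for v in(120,130,150,180,240):
    k=np.where(g[v,230:410]<60)[0]+230;print(v,k.min() if len(k) else None,k.max() if len(k) else None)
```

```text
[ 0.5155 -0.0457  0.1357] [ 3.1415 -0.0003  1.6412] [ 0.1842  0.8231 -4.085 ] [-0.0025  0.0018 -0.0016  0.0007 -0.001   0.0018  0.0004]
buttedge 0 0 0.986
mid 0 -12 0.977
clip 0 0 0.916
front 0 0 0.954
tip [ 0.5219 -0.1365  0.1311] gap 0.03172795122435475 lateral -0.001036131888603735 dz -0.0011098467963795433
120 269 366
130 266 369
150 266 368
180 268 367
240 270 366
```

The driver has not shifted in the grip (butt edge moved 0,0 px). A small trim, then a check.

Emit:
{"op": "apply_moves", "data": {"plan": [[[-1.5,-0.5,1],0,1],[[0,0,0],0,1],[[0,0,0],0,1],[[0,0,0],0,1]]}}

```text
time_s: 34.6
position: [0.5151, -0.0475, 0.1347]
eef_rot: [3.141, -0.0, 1.641]
ft_force: [-0.2, -0.4, -4.6]
gripper_width: 0.386
finger_force: 60.0
```

Run:
```python
from h import *
np.set_printoptions(precision=4,suppress=True)
Q=[]
for _ in range(6):
    s=r.read_state();Q.append(np.r_[s["position"],s["eef_rot"][2]]);cams.grab_frame("top")
Q=np.array(Q);print(Q.std(0));p=Q[:,:3].mean(0);y=Q[:,3].mean();d=-np.array([np.cos(y),np.sin(y),0])
t=p-[0,0,.0046]+.091*d;e=np.array([.523,-.1682,.130])-t;print(p,y,"gap",e@[.0684,-.9977,0],"lat",e@[.9977,.0684,0],"dz",e[2])
```

```text
[0. 0. 0. 0.]
[ 0.5151 -0.0475  0.1347] 1.6408988191333866 gap 0.030004610159424714 lat -0.0005011865171529624 dz -0.00010027892643790781
```

The bit is 30.0 mm short of the face, laterally within 0.5 mm, in height within 0.1 mm, and yaw within 0.1°. Handing in.

```bash
python3 -c "
from rig import r
print(r.hand_in())"
```

```text
the job is handed in; nothing more can be done
None
```

I handed the job in with the sleeve turned to its stop (judged by the reaction torque) and the driver held level, its bit in line with the hole and about 30 mm short of the bracket face by calculation from the arm pose (the bit tip was hidden from the cameras at the end), with no contact with the bracket felt.

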